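Change a lapping machine over from fining to polishing, load it and start it

ROBOT

A 6-joint arm with a two-finger parallel gripper is mounted at the origin on a cart in front of the work surface, level with it; the furniture and walls round the work are solid. World frame = base frame: x ahead of the robot, y to its left, z up, the work surface at z = 0. Lengths are in m, angles in rad, forces in N, time in s.
With the tool pointing down it reaches from about 0.375 to 0.9 m from the base axis. Payload 3.1 kg.
Tool frame: the origin (TCP) lies at the very end of the fingers, on their centre line; the grasp point (between the pads) lies 19 mm behind it; z points along the fingers, y is the line along which they close (so a half turn about z gives the same grasp; the last joint's range is limited). The gripper opens to 85 mm and grips with 20 to 120 N. Pads are 22 mm wide; open, the fingers measure 114 mm over their backs; the gripper's body (76 mm by 85 mm) begins 54 mm behind the grasp point. The pads swing forward as they close: fully open they stand 13 mm farther back than shut.
Start: joints at [1.113, 0.527, 1.433, -0, 1.181, -0.178], TCP at [0.173, 0.601, 0.231] pointing down, gripper open.
Joint ranges: [-3.08, 3.08], [-0.75, 2.2], [0.22, 2.44], [-1.43, 4.57], [0, 2.65], [-2.85, 2.85]. Speed limits (rad/s): [2.79, 2.79, 3.14, 3.14, 3.14, 3.14].

INTERFACE

Orientations are given as a unit quaternion [x, y, z, w].
In Python, from station import sense, snapshot, camera_params, sign_off gives the robot as it stands.
- The arm moves only by the shell command python3 -m handwheel 'ROWS' [OPENING] [FORCE]. ROWS is JSON, a list that holds one entry, the list of rows, each a list of 4 numbers: the shift along the tool's x, y, z in units of 25 mm (1.0 is 25 mm), then the turn about the tool's z in units of 6 degrees (1.0 is 6 degrees). A call has 1 to 20 rows; each row shifts and turns the commanded pose from where the row before left it, along the tool's axes as they then stand; what a row does not reach is not made up. A row lasts 1/8 s, in which the tool goes at most 62.5 mm and 10.7 degrees, less where a joint would pass 70% of its speed; a pose out of reach is approached as far as the arm can. A call is refused whole if a number of a shift passes 1 or a number of a turn 1, either way. A call with a gripper value outside its range is refused whole. OPENING is the finger opening in mm, from 0 to 85.4, set as the call begins (- or left out, the last holds). The fingers move at their own pace and stop on an object; FORCE is the grip in N (left out, the last holds). Time passes only in rows, so rows that do not move let the fingers close. It gives the time, the measured TCP pose, the force, the opening and the grip force at its end, in the units of the state.
- sense(): the state, without advancing time (a new reading comes with each control period).
- snapshot(name): name is "scene" or "top" or "wrist"; returns (picture, depth): 400x640x3 uint8, red, green, blue; 400x640 float32, m along the optical axis (not along the pixel's ray), 0 where there is no reading.
- camera_params(name): a dict with "mtx" (3x3 intrinsics, pixels), "extrinsics" (4x4, takes a point from camera to world coordinates); the wrist camera has in their place "hand_eye" (4x4, takes a point from camera to tool coordinates, whose origin is the TCP and whose axes are the flange's). Camera axes: x right, y up, looking along -z (the intrinsics and any distortion apply to the point x, -y, -z); pixel columns grow to the right and rows downward; lengths in m; the calibration is good to about 2 mm. A picture is of the moment at which its call begins: read the wrist's pose just before it. camera_params takes no time and is no camera call.
- sign_off(): hands the job in; it is judged then, once.
The state is a dict: "t": time; "q": joint angles; "qd": joint speeds; "tau": joint torques, N m; "tcp_pos": TCP position; "tool_rot": TCP orientation; "force": force on the tool from outside, world axes, zero at the start; "ft_torque": the same for the moment, N m; "finger_gap": opening from 0.0 (shut) to 1.0 (fully open); "gripper_force": force on a finger pad.
Only numpy, scipy, OpenCV 4.12 (cv2) and the standard library are available. Lean on these libraries where they do the work, as an engineer would, in place of code of your own. Each camera call takes 0.05 s, during which the arm holds its last target. There are 200 camera calls.

TASK

Change the small white lapping machine over from fining to polishing: first stop its motor by flipping the black bat toggle towards you (red side), then take the gear lever out of the near left slot of its H-shaped gate, across the neutral slot and fully forward into the far right slot (green dot), set the red-knobbed speed lever in the green band, and lay every loose lens blank flat inside a brass ring on the lap plate, one blank to a ring. Only when all that is done, flip the toggle back over to the far, green side to start the motor. Never take the gear lever out of a slot while the motor is on or bring a blank to the lap before the motor has been stopped, and leave the other things on the worktop where they are.

Things in the scene. Friction and masses are not known exactly. Their poses are not given: they have to be found in the camera images.
- lapper: White bench lapping machine, fixed, 200 (x) x 313 (y) mm. Origin: centre of its footprint at worktop height; x points to its back, y to its left, z up. Right part: dark round lap plate, 191 mm across, centred at y = -57.5 mm, top 60 mm high, housing round it 48 mm high. Left part (y from 41 to 156 mm): control column, a flat deck 62 mm high with the toggle, speed lever and gear lever.
- ring0 (a point): Centre of the back left brass retaining ring, on the lap plate's surface (60 mm above the worktop). Rings are fixed, 70 mm inside, 77 mm outside, 3 mm high, in a square of 79 mm pitch round the plate's centre. Fingers in line with a diagonal of the square clear the neighbouring blanks.
- ring1 (a point): Centre of the back right brass retaining ring, on the lap plate's surface (60 mm above the worktop). Rings are fixed, 70 mm inside, 77 mm outside, 3 mm high, in a square of 79 mm pitch round the plate's centre. Fingers in line with a diagonal of the square clear the neighbouring blanks.
- ring2 (a point): Centre of the front left brass retaining ring, on the lap plate's surface (60 mm above the worktop). Rings are fixed, 70 mm inside, 77 mm outside, 3 mm high, in a square of 79 mm pitch round the plate's centre. Fingers in line with a diagonal of the square clear the neighbouring blanks.
- ring3 (a point): Centre of the front right brass retaining ring, on the lap plate's surface (60 mm above the worktop). Rings are fixed, 70 mm inside, 77 mm outside, 3 mm high, in a square of 79 mm pitch round the plate's centre. Fingers in line with a diagonal of the square clear the neighbouring blanks.
- gear_knob (a point): Centre of the black ball knob (28 mm in diameter) on the gear lever, 112 mm above the lever's pivot; about 122 mm above the worktop when upright. The 8 mm steel stem leans about a pivot 10 mm above the worktop at x = 48, y = 99 mm in the machine's frame, and runs in a steel gate plate with an H-shaped slot at 64 mm height.
- gear_select (a joint): Sideways lean of the gear lever, rad: -0.24 in the left slots, +0.24 in the right slots, positive leans to the machine's right (-y). It can cross from one side to the other only in neutral, with gear_shift within 0.06 of 0. Held by friction, about 1 N at the knob.
- gear_shift (a joint): Fore and aft lean of the gear lever, rad: -0.30 fully in a near slot, 0 neutral, +0.30 fully in a far slot. Held by friction, about 2 N at the knob. Starts in the near left slot (fining); the far right slot, with a green dot, is for polishing. Knob centre in the machine's frame: x = 48 + 112 sin(shift), y = 99 - 112 cos(shift) sin(select), z = 10 + 112 cos(shift) cos(select) mm.
- speed_knob (a point): Centre of the red knob (22 mm in diameter, 27 mm tall) on the speed lever, 72 mm from the lever's pivot axis, which lies along the machine's y at x = -52, y = 68 mm, 50 mm above the worktop. The lever comes out of a black half-drum (radius 32 mm, 40 mm wide) with white ticks and a green band.
- speed_lever (a joint): Lean of the speed lever, rad: 0 upright, positive away from the robot, negative towards it, range -0.55 to +0.55; held by friction, about 2 N at the knob. The green band on the drum is centred at -0.25 and reaches 0.10 to either side.
- toggle_tip (a point): Point on the black bat of the motor toggle, 38 mm from its pivot and 6 mm below its rounded end; the bat is 12 mm thick and 44 mm long. The pivot is at x = -58, y = 131 mm, 68 mm above the worktop, on the machine's control column; the axis lies along the machine's y.
- motor_toggle (a joint): Lean of the motor toggle, rad: +0.33 away from the robot (green side) = motor on, -0.33 towards the robot (red side) = motor off. Over-centre spring: it snaps to whichever side of upright it is pushed past, with about 2 N at the tip. On at the start.
- blank_a: Loose round pale lens blank, 65 mm across, 30 g, with an upright rim 5.5 mm high under a dome to 10 mm; origin: centre of its underside. Starts in one of two fixed blue-lined trays (lip 2 mm high): one between lens meter and machine (11 cm free there: fingers in line with x), one left of the lens meter, close to the tall edger (fingers in line with y). May be absent.
- blank_b: Loose round pale lens blank, 65 mm across, 30 g, with an upright rim 5.5 mm high under a dome to 10 mm; origin: centre of its underside. Starts in one of two fixed blue-lined trays (lip 2 mm high): one between lens meter and machine (11 cm free there: fingers in line with x), one left of the lens meter, close to the tall edger (fingers in line with y). May be absent.
- blank_c: Loose round pale lens blank, 65 mm across, 30 g, with an upright rim 5.5 mm high under a dome to 10 mm; origin: centre of its underside. Starts in one of two fixed blue-lined trays (lip 2 mm high): one between lens meter and machine (11 cm free there: fingers in line with x), one left of the lens meter, close to the tall edger (fingers in line with y). May be absent.
- blank_d: Loose round pale lens blank, 65 mm across, 30 g, with an upright rim 5.5 mm high under a dome to 10 mm; origin: centre of its underside. Starts in one of two fixed blue-lined trays (lip 2 mm high): one between lens meter and machine (11 cm free there: fingers in line with x), one left of the lens meter, close to the tall edger (fingers in line with y). May be absent.
- lens_meter: Fixed beige and black lens meter, 175 mm high, between the two trays; leave alone. Left of it the tall edger: its front is a wall 65 mm behind the left tray's centre line, up to 220 mm high, then slopes back; carry blanks round its corner at 250 mm or more, close to the robot. The press behind the machine's right end has a ball lever 250 mm up, 75 mm from ring1 to the back right.
- pliers_a: Bystander: pliers, 156 mm long, right of the machine; leave alone.
- spare_wheel: Bystander: grinding wheel, 68 mm across, 22 mm high, at the far left end of the strip; leave alone.

How it is judged:
By the outcome, as a careful person would: the job done as asked, in the order asked, and still so for the second after the job is handed in, with the robot touching nothing.
Of blank_a, blank_b, blank_c, blank_d only 3 to 4 are there at a start; the rules pass over those that are not, and their reading is None.
At some moment in a run one of blank_a, blank_b, blank_c, blank_d may be knocked a few centimetres aside while the robot is not near it.
Once in a run the grip may slacken for a moment while it holds something.
It also fails if it takes over 208 s, if anything falls off the work surface, if the arm or the gripper's body presses on something with over 40 N, if the wrist force passes 120 N, or if a joint passes its speed limit or range.

## Working session

There is one attempt and no reset: what is moved stays moved. The work goes in short steps, Python scripts to look and compute and a shell command to move; the robot and the scene stay as the last step left them, time stands still between calls to the robot, and variables do not carry over. Pictures are saved under pics/ and viewed, at most 14 in all, crops included, and the job is handed in when it is done.

```bash
mkdir -p pics; ls; cat > h.py <<'E'
import numpy as np, cv2
from scipy.spatial.transform import Rotation as R
from station import sense, snapshot, camera_params
def cam(name, s=None):
    p=camera_params(name)
    if 'extrinsics' in p: return np.array(p['mtx']),np.array(p['extrinsics']),p
    T=np.eye(4);T[:3,:3]=R.from_quat(s['tool_rot']).as_matrix();T[:3,3]=s['tcp_pos']
    return np.array(p['mtx']),T@np.array(p['hand_eye']),p
def ray(K,T,u,v):
    d=np.stack([(np.asarray(u)-K[0,2])/K[0,0],-(np.asarray(v)-K[1,2])/K[1,1],-np.ones_like(np.asarray(u,float))],-1)
    return T[:3,3],d@T[:3,:3].T
def onplane(K,T,u,v,z):
    o,d=ray(K,T,u,v); t=(z-o[2])/d[...,2]
    return o+d*t[...,None]
def cloud(K,T,dep):
    v,u=np.mgrid[:dep.shape[0],:dep.shape[1]]
    o,d=ray(K,T,u.astype(float),v.astype(float)); return o+d*dep[...,None]
def proj(K,T,P):
    c=(np.asarray(P)-T[:3,3])@T[:3,:3]
    return K[0,2]+K[0,0]*c[...,0]/-c[...,2], K[1,2]-K[1,1]*c[...,1]/-c[...,2]
E
python3 - <<'E'
from h import *
s=sense();print(s)
for n in ['scene','top']:
    im,d=snapshot(n);cv2.imwrite(f'pics/{n}0.png',im[...,::-1]);np.savez(f'{n}0.npz',im=im,d=d)
    print(camera_params(n))
print(camera_params('wrist'))
E
```

```text
pics
{'t': 0.0, 'q': array([ 1.11251472e+00,  5.28463982e-01,  1.43389427e+00,  5.06127973e-06,
        1.18140188e+00, -1.78469440e-01]), 'qd': array([2.01358750e-04, 8.05833562e-05, 8.10584379e-04, 8.84158048e-04,
       7.18752393e-05, 7.55128639e-04]), 'tau': array([-2.21024675e-04, -4.42356241e+01, -1.78023738e+01, -3.10751775e-04,
        8.52379831e-03, -2.81579581e-06]), 'tcp_pos': array([0.17224133, 0.60005702, 0.23033752]), 'tool_rot': array([ 1.39450990e-01,  9.90228381e-01, -1.02854266e-03, -3.41458784e-04]), 'force': array([-0.80849858, -0.49273868,  0.21734603]), 'ft_torque': array([ 0.06321663,  0.01550209, -0.0122019 ]), 'gripper_force': 0.0, 'finger_gap': 0.9988582738830831}
{'mtx': array([[428.8707271 ,   0.        , 324.95251425],
       [  0.        , 428.8707271 , 195.60455513],
       [  0.        ,   0.        ,   1.        ]]), 'extrinsics': array([[ 0.49723499,  0.60494962, -0.62192711, -0.42027031],
       [-0.86752474,  0.33627141, -0.36650017, -0.57540628],
       [-0.01257784,  0.72177386,  0.69201467,  1.11368596],
       [ 0.        ,  0.        ,  0.  
[... 359 characters left out ...]
45577e-02],
       [-1.13599362e-02,  1.82155428e-01,  9.83204125e-01,
         1.79781395e+00],
       [ 0.00000000e+00,  0.00000000e+00,  0.00000000e+00,
         1.00000000e+00]])}
{'mtx': array([[344.40287037,   0.        , 319.35477551],
       [  0.        , 344.40287037, 198.90475916],
       [  0.        ,   0.        ,   1.        ]]), 'hand_eye': array([[-1.20710768e-04,  9.53786511e-01,  3.00485069e-01,
         7.63919347e-02],
       [ 9.99999964e-01,  1.87245623e-04, -1.92627160e-04,
         6.77256334e-04],
       [-2.39989701e-04,  3.00485034e-01, -9.53786499e-01,
        -1.43451037e-01],
       [ 0.00000000e+00,  0.00000000e+00,  0.00000000e+00,
         1.00000000e+00]])}
```

View pics/top0.png

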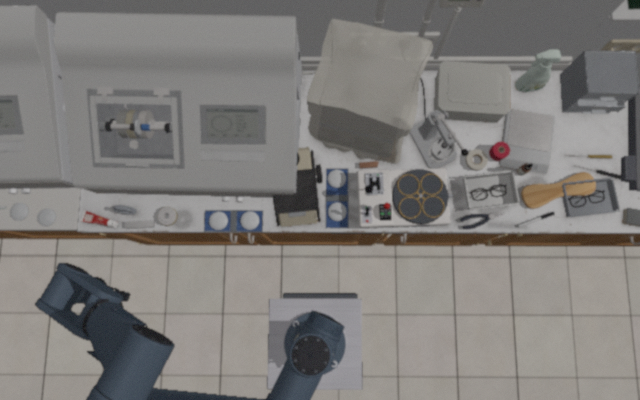

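View pics/scene0.png

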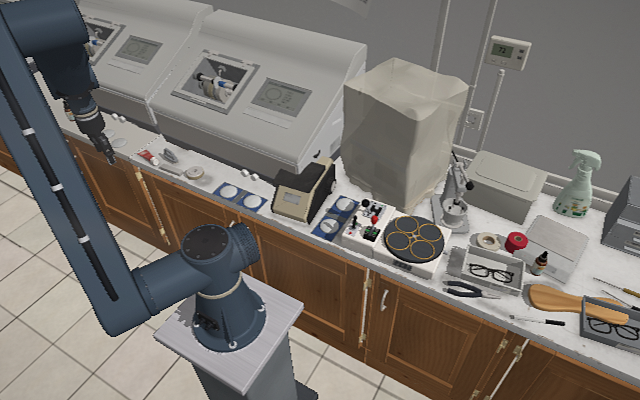

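The top view shows four blanks: left tray near (218,221) and (249,221), middle tray near (337,178) and (337,211). The lap plate is near (420,196) and the column near (375,197). I'll measure these next.

```bash
python3 - <<'E'
from h import *
f=np.load('top0.npz');im=f['im'];d=f['d'];K,T,_=cam('top')
C=cloud(K,T,d)
hsv=cv2.cvtColor(im,cv2.COLOR_RGB2HSV)
def blobs(m,z,name,amin=15):
    n,l,st,c=cv2.connectedComponentsWithStats(m.astype(np.uint8))
    for i in range(1,n):
        if st[i,4]>=amin: print(name,st[i],c[i].round(1),onplane(K,T,c[i][0],c[i][1],z).round(4))
roi=np.zeros(im.shape[:2],bool);roi[165:235,195:455]=1
g=im.max(2)
blue=(hsv[...,0]>100)&(hsv[...,0]<125)&(hsv[...,1]>100)&roi
blobs(blue,0.002,'blue',60)
lo=cv2.inRange(hsv,(0,0,0),(180,255,75))>0
p=roi.copy();p[:,:388]=0
m=(hsv[...,2]<110)&p
m=cv2.morphologyEx(m.astype(np.uint8),cv2.MORPH_CLOSE,np.ones((5,5)))
cs,_=cv2.findContours(m,cv2.RETR_EXTERNAL,cv2.CHAIN_APPROX_NONE);c=max(cs,key=cv2.contourArea)
e=cv2.fitEllipse(c);print(e,onplane(K,T,*e[0],0.06))
red=((hsv[...,0]<8)|(hsv[...,0]>172))&(hsv[...,1]>120)&roi
blobs(red,0.12,'red',4)
grn=(hsv[...,0]>45)&(hsv[...,0]<85)&(hsv[...,1]>80)&roi;blobs(grn,0.08,'green',3)
# white housing: depth 40..56mm
w=(np.abs(C[...,2]-0.05)<.02)&(d>0)&roi&(np.arange(640)[None]>345)&(np.arange(640)[None]<460)
pts=C[w][:,:2].astype(np.float32);print(w.sum(),cv2.minAreaRect(pts))
print(np.percentile(pts,[1,99],axis=0))
big=cv2.resize(im[150:240,195:455],None,fx=3,fy=3,interpolation=cv2.INTER_CUBIC);cv2.imwrite('pics/crop0.png',big[...,::-1])
E
```

```text
blue [327 184  20  10 133] [336.7 190. ] [ 0.5307 -0.0735  0.002 ]
blue [205 212   7  18  60] [207.4 220.5] [0.4196 0.3852 0.002 ]
blue [327 216  20  11 128] [336.2 222.6] [ 0.413  -0.0717  0.002 ]
((420.15704345703125, 196.72373962402344), (53.90200424194336, 65.837158203125), 67.88094329833984) [ 0.49552835 -0.36073998  0.06      ]
red [384 204   6   5  25] [386.4 206. ] [ 0.4527 -0.2375  0.12  ]
green [380 212   4   3   8] [381.6 213.2] [ 0.4345 -0.2252  0.08  ]
green [388 213   2   2   3] [388.3 213.3] [ 0.4342 -0.2479  0.08  ]
4721 ((0.5022929906845093, -0.3108351528644562), (0.21457505226135254, 0.3287148177623749), 2.8293068408966064)
[[ 0.39388803 -0.4576744 ]
 [ 0.59441177 -0.14985803]]
```

View pics/crop0.png

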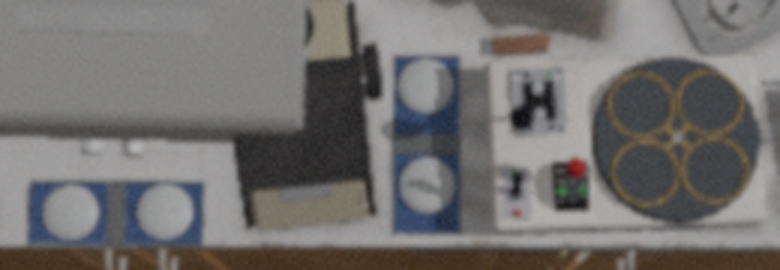

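The crop shows the toggle near the left front, speed lever with red knob at crop (577,168), gear gate at (537,100) and four rings. I'm moving the arm over for a wrist view.

```bash
python3 -m handwheel '[[[0,0,0,-0.89],[0,0,0,-0.89],[0,0,0,-0.89],[-0.5,-1,-0.2,0],[-0.5,-1,-0.2,0],[-0.5,-1,-0.2,0],[-0.5,-1,-0.2,0],[-0.5,-1,-0.2,0],[-0.5,-1,-0.2,0],[-0.5,-1,-0.2,0],[-0.5,-1,-0.2,0],[-0.5,-1,-0.2,0],[-0.5,-1,-0.2,0],[-0.5,-1,-0.2,0],[-0.5,-1,-0.2,0],[-0.5,-1,-0.2,0],[-0.5,-1,-0.2,0],[-0.5,-1,0,0]]]'
```

```text
t: 2.35
tcp_pos: [0.3603, 0.2248, 0.3015]
tool_rot: [0.0, 1.0, 0.0, 0.0]
force: [0.6, 0.6, 0.1]
finger_gap: 0.999
gripper_force: 0.0
```

```bash
python3 -m handwheel '[[[0,-1,0,0],[0,-1,0,0],[0,-1,0,0],[0,-1,0,0],[0,-1,0,0],[0,-1,0,0],[0,-1,0,0],[0,-1,0,0],[-0.2,-1,0,0],[-0.2,-1,0,0],[-0.4,-1,0,0],[-0.4,-1,0,0],[-0.4,-1,0,0],[-0.4,-1,0,0],[-0.4,-1,0,0],[-0.2,-1,0,0],[0,-1,0,0],[0,-1,0,0],[0,0,0,0],[0,0,0,0]]]'
```

```text
t: 4.85
tcp_pos: [0.4246, -0.2238, 0.301]
tool_rot: [0.0, 1.0, 0.001, -0.0]
force: [0.1, -0.3, -0.3]
finger_gap: 1.004
gripper_force: 0.0
```

```bash
python3 - <<'E'
from h import *
s=sense();print(s['tcp_pos'],R.from_quat(s['tool_rot']).as_matrix().round(4).tolist(),s['t'],s['force'])
im,d=snapshot('wrist');np.savez('w1.npz',im=im,d=d,p=s['tcp_pos'],q=s['tool_rot']);cv2.imwrite('pics/w1.png',im[...,::-1])
E
```

```text
[ 0.42458089 -0.22378441  0.30099345] [[-1.0, 0.0004, -0.0008], [0.0004, 1.0, 0.0013], [0.0008, 0.0013, -1.0]] 4.85 [ 0.08285354 -0.30487008 -0.31107737]
```

View pics/w1.png

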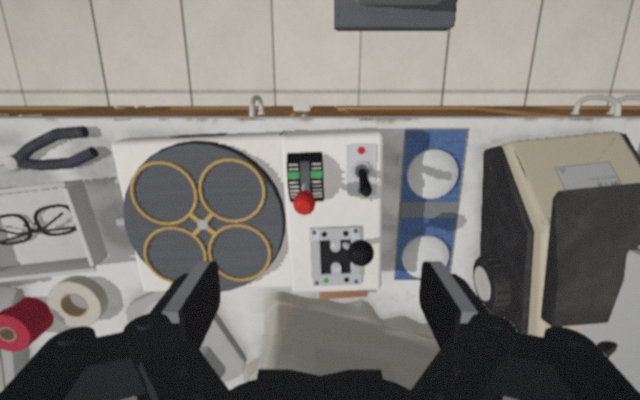

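The wrist view shows the machine upside down. Plate centre is at (203,217), red knob (304,203), gear knob (360,252), toggle bat (365,182), and the middle-tray blanks at (433,174) and (426,255). The wrist camera reads about 2 mm off, so I'll fit the machine pose here.

```bash
cat > m.py <<'E'
from h import *
def load(fn):
    f=np.load(fn); s=dict(tcp_pos=f['p'],tool_rot=f['q']); K,T,_=cam('wrist',s); return f['im'],f['d'],K,T
def comps(m,amin):
    n,l,st,c=cv2.connectedComponentsWithStats(m.astype(np.uint8)); return [(st[i],c[i],l==i) for i in range(1,n) if st[i,4]>=amin]
E
python3 - <<'E'
from m import *
im,d,K,T=load('w1.npz');hsv=cv2.cvtColor(im,cv2.COLOR_RGB2HSV);C=cloud(K,T,d)
# brass
b=(hsv[...,0]>8)&(hsv[...,0]<28)&(hsv[...,1]>90)&(hsv[...,2]>80)
b[:130]=0;b[295:]=0;b[:,:115]=0;b[:,290:]=0
# ring interiors: dark holes in plate
v,u=np.nonzero(b);P=onplane(K,T,u.astype(float),v.astype(float),0.063)
print(len(P),P.min(0),P.max(0))
# iterative: assign pixels to 4 rings, fit circles
c0=np.array([0.4955,-0.3605]);yaw=0
cent=[c0+np.array([sx,sy])*.0395 for sx,sy in[(1,1),(1,-1),(-1,1),(-1,-1)]]
for it in range(15):
    new=[];rr=[]
    for c in cent:
        r=np.linalg.norm(P[:,:2]-c,axis=1);q=P[np.abs(r-.0367)<(.008 if it<5 else .003),:2]
        A=np.c_[2*q,np.ones(len(q))];x=np.linalg.lstsq(A,(q**2).sum(1),rcond=None)[0];new.append(x[:2]);rr.append(np.sqrt(x[2]+x[:2]@x[:2]))
    cent=new
cent=np.array(cent);print(cent.round(4),np.round(rr,4),cent.mean(0))
e=(cent[0]+cent[1]-cent[2]-cent[3]);f=(cent[0]+cent[2]-cent[1]-cent[3]);print('yaw deg',np.degrees(np.arctan2(e[1],e[0])),np.degrees(np.arctan2(-f[0],f[1])),np.linalg.norm(e)/2,np.linalg.norm(f)/2)
red=((hsv[...,0]<8)|(hsv[...,0]>172))&(hsv[...,1]>120);red[:,:280]=0;red[:,390:]=0;red[:120]=0;red[290:]=0
for st,c,l in comps(red,8): print('red',st,c,[onplane(K,T,*c,z).round(4) for z in(.07,.12)])
blk=(hsv[...,2]<60);blk[:130]=0;blk[290:]=0;blk[:,285:]&=True;blk[:,:286]=0;blk[:,385:]=0
for st,c,l in comps(blk,20): print('blk',st,c,np.percentile(C[l][:,2],[5,50,95]).round(3),onplane(K,T,*c,.1).round(4))
blue=(hsv[...,0]>100)&(hsv[...,0]<125)&(hsv[...,1]>100);blue[:120]=0;blue[290:]=0;blue[:,380:]&=True;blue[:,475:]=0
for st,c,l in comps(blue,50): print('blue',st,c)
# blanks
for (u,v) in[(433,174),(426,255)]:
    print(C[v-2:v+3,u-2:u+3,2].mean())
for st,c,l in comps((C[...,2]>.072)&(np.abs(C[...,0]-.45)<.12)&(np.abs(C[...,1]+.22)<.09),20):
    i=np.argmax(C[...,2]*l);print('hi',st,C[l].mean(0).round(3),C.reshape(-1,3)[i].round(4))
E
```

```text
2427 [ 0.4202673  -0.44137719  0.063     ] [ 0.57750989 -0.28284469  0.063     ]
[[ 0.5369 -0.3208]
 [ 0.5398 -0.3992]
 [ 0.4583 -0.3238]
 [ 0.4615 -0.4025]] [0.0366 0.0364 0.0367 0.0366] [ 0.49914073 -0.3615643 ]
yaw deg 2.3174705290503694 2.2486835028993526 0.07851653689958737 0.07857566997090731
red [358 147   7   6  29] [361.10344828 149.86206897] [array([ 0.4101, -0.1773,  0.07  ]), array([ 0.4019, -0.1835,  0.12  ])]
red [293 191  23  23 382] [303.68062827 202.04973822] [array([ 0.4699, -0.2408,  0.07  ]), array([ 0.4537, -0.2385,  0.12  ])]
blk [288 153  34  17 295] [304.43728814 157.81016949] [0.067 0.072 0.076] [ 0.4132 -0.238   0.1   ]
blk [359 169  12  27 219] [363.96803653 182.48401826] [0.075 0.102 0.112] [ 0.439  -0.1768  0.1   ]
blk [321 241  52  32 979] [345.83758938 255.28702758] [0.063 0.065 0.129] [ 0.5221 -0.1937  0.1   ]
blue [ 402  131   64   70 1517] [431.70863546 149.52471984]
blue [436 178  24  23 154] [451.36363636 193.56493506]
blue [ 397  218   58   60 1244] [422.97909968 233.92684887]
0.01071510004479772
0.010106089007002621
hi [ 287  156   37   59 1767] [ 0.44  -0.238  0.094] [ 0.3485 -0.2234  0.4445]
hi [359 168  14  29 267] [ 0.439 -0.177  0.101] [ 0.3485 -0.2234  0.4445]
hi [345 239  29  27 590] [ 0.506 -0.181  0.124] [ 0.3485 -0.2234  0.4445]
hi [    0   261   640   139 38784] [ 0.415 -0.223  0.369] [ 0.3485 -0.2234  0.4445]
```

```bash
cat > go.py <<'E'
# usage: go.py  xm ym z(mm, machine frame) -> tool shift units left
import sys
from h import *
O=np.array([.4968,-.3041]);A=.0398;RM=np.array([[np.cos(A),-np.sin(A)],[np.sin(A),np.cos(A)]])
s=sense();p=s['tcp_pos'];M=R.from_quat(s['tool_rot']).as_matrix()
m=RM.T@(p[:2]-O)
print('t',round(s['t'],2),'world',p.round(4),'mach mm',(m*1000).round(1),'toolyaw deg',np.degrees(np.arctan2(-M[0,1],M[1,1])).round(2),'gap',round(s['finger_gap'],3),'F',s['force'].round(1),s['gripper_force'])
if len(sys.argv)>=4:
    a=list(map(float,sys.argv[1:]))
    w=np.r_[O+RM@np.array(a[:2])/1000,a[2]/1000] if len(a)==3 else np.array(a[:3])/1000  # 4th arg => world mm
    print('units',(M.T@(w-p)/.025).round(2),'turn to mach',round((np.degrees(np.arctan2(-M[0,1],M[1,1]))-2.28)/6,3))
E
python3 go.py -20 140 180; python3 - <<'E'
from h import *
f=np.load('top0.npz');K,T,_=cam('top');C=cloud(K,T,f['d'])
for y in np.arange(-.46,-.1,.04):
    q=C[(f['d']>0)&(abs(C[...,1]-y)<.02)&(C[...,2]>.13)&(C[...,0]>.5)&(C[...,0]<.8)]
    print(round(y,2),q[q[:,0].argmin()].round(3) if len(q) else None)
E
```

```text
t 4.9 world [ 0.4246 -0.2235  0.3011] mach mm [-68.9  83.4] toolyaw deg 0.01 gap 0.998 F [-0.1 -0.  -0.2] 0.0
units [-1.87  2.34  4.85] turn to mach -0.378
-0.46 [ 0.588 -0.467  0.252]
-0.42 [ 0.643 -0.435  0.199]
-0.38 [ 0.707 -0.399  0.178]
-0.34 None
-0.3 [ 0.628 -0.281  0.386]
-0.26 [ 0.622 -0.261  0.139]
-0.22 [ 0.629 -0.237  0.394]
-0.18 [ 0.503 -0.183  0.136]
-0.14 [ 0.649 -0.158  0.177]
```

```bash
python3 -m handwheel '[[[0,0,0,-0.38],[-0.5,0.6,0.9,0],[-0.5,0.6,0.9,0],[-0.5,0.6,0.9,0],[-0.5,0.5,0.9,0],[0,0,0.9,0],[0,0,0,0],[0,0,0,0],[0,0,0,0]]]' 0 20; python3 go.py -19 141 93
```

```text
t: 6.02
tcp_pos: [0.4731, -0.1653, 0.1899]
tool_rot: [-0.02, 1.0, -0.001, 0.001]
force: [0.9, -0.8, -1.3]
finger_gap: -0.002
gripper_force: 0.0
t 6.03 world [ 0.4731 -0.1653  0.1899] mach mm [-18.1 139.7] toolyaw deg 2.26 gap -0.002 F [ 0.9 -0.8 -1.3] 0.0
units [0.04 0.06 3.88] turn to mach -0.003
```

```bash
python3 -m handwheel '[[[0,0,0.9,0],[0,0,0.9,0],[0,0,0.9,0],[0,0,0.7,0],[0,0,0.5,0],[0.3,0,0,0],[0.3,0,0,0],[0.3,0,0,0],[0.3,0,0,0],[0.15,0,0,0],[0,0,0,0]]]'; python3 go.py;  python3 -m handwheel '[[[-0.3,0,0,0],[0,0,-1,0],[0,0,-1,0],[0,0,-1,0],[0,0,-1,0],[0,0,-1,0],[0,0,-1,0],[0,0,-1,0],[0,0,0,0]]]' 85; python3 - <<'E'
from h import *
s=sense();im,d=snapshot('wrist');np.savez('w2.npz',im=im,d=d,p=s['tcp_pos'],q=s['tool_rot']);cv2.imwrite('pics/w2.png',im[...,::-1])
E
```

```text
t: 7.4
tcp_pos: [0.4386, -0.1662, 0.0914]
tool_rot: [-0.02, 1.0, 0.0, -0.0]
force: [0.8, 1.2, 0.8]
finger_gap: 0.003
gripper_force: 0.9
t 7.4 world [ 0.4386 -0.1662  0.0914] mach mm [-52.6 140.1] toolyaw deg 2.24 gap 0.003 F [0.8 1.2 0.8] 0.9399192407727242
t: 8.52
tcp_pos: [0.4475, -0.1667, 0.2678]
tool_rot: [-0.02, 1.0, -0.001, 0.002]
force: [0.1, 0.0, -0.6]
finger_gap: 0.994
gripper_force: 0.0
```

View pics/w2.png

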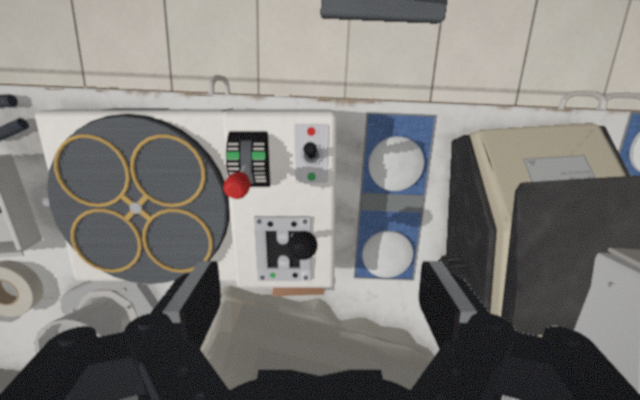

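The toggle bat now points to the near side at (310,150) with the green dot exposed, so the motor is off. Next I'll grip the gear knob.

```bash
python3 go.py 14.9 124.4 96
```

```text
t 8.57 world [ 0.4466 -0.1661  0.2665] mach mm [-44.6 139.8] toolyaw deg 2.29 gap 0.994 F [-0.1  1.5 -0.2] 0.0
units [-2.38 -0.61  6.82] turn to mach 0.002
```

```bash
python3 -m handwheel '[[[-0.6,-0.2,0.8,0],[-0.6,-0.2,0.8,0],[-0.6,-0.2,0.8,0],[-0.58,0,0.8,0],[0,0,0.8,0],[0,0,0.8,0],[0,0,0.7,0],[0,0,0.7,0],[0,0,0.6,0],[0,0,0,0],[0,0,0,0]]]' 55; python3 go.py 14.9 124.4 95; python3 -m handwheel '[[[0,0,0,0],[0,0,0,0],[0,0,0,0],[0,0,0,0]]]' 0 25;  python3 go.py 48 125.6 99.8
```

```text
t: 9.95
tcp_pos: [0.5065, -0.1787, 0.0963]
tool_rot: [-0.02, 1.0, -0.0, -0.0]
force: [1.0, -0.0, -0.3]
finger_gap: 0.642
gripper_force: 0.0
t 9.95 world [ 0.5065 -0.1787  0.0963] mach mm [ 14.7 124.9] toolyaw deg 2.27 gap 0.642 F [ 1.  -0.  -0.3] 0.0
units [-0.01 -0.02  0.05] turn to mach -0.001
t: 10.45
tcp_pos: [0.507, -0.1796, 0.0972]
tool_rot: [-0.02, 1.0, -0.001, 0.001]
force: [-2.1, -3.7, 6.3]
finger_gap: 0.308
gripper_force: 24.7
t 10.45 world [ 0.507  -0.1796  0.0972] mach mm [ 15.1 124. ] toolyaw deg 2.29 gap 0.308 F [-2.1 -3.7  6.3] 24.69740241765976
units [-1.31  0.06 -0.1 ] turn to mach 0.001
```

```bash
python3 -m handwheel '[[[-0.3,0.02,-0.06,0],[-0.3,0.01,-0.06,0],[-0.3,0.01,-0.04,0],[-0.3,0.01,-0.02,0],[-0.11,0,0,0],[0,0,0,0],[0,0,0,0]]]'; python3 go.py 48 125.6 99.8
```

```text
t: 11.32
tcp_pos: [0.5392, -0.1774, 0.101]
tool_rot: [-0.02, 1.0, -0.001, 0.0]
force: [-1.2, -5.7, 1.3]
finger_gap: 0.305
gripper_force: 24.7
t 11.32 world [ 0.5392 -0.1774  0.101 ] mach mm [ 47.4 124.9] toolyaw deg 2.27 gap 0.305 F [-1.2 -5.7  1.3] 24.716780483722687
units [-0.03  0.03  0.05] turn to mach -0.002
```

Neutral reached; now across (about −2.1 units) following the arc.

```bash
python3 -m handwheel '[[[-0.02,-0.3,-0.05,0],[0,-0.3,-0.04,0],[0,-0.3,-0.02,0],[0,-0.3,0,0],[0,-0.3,0.02,0],[0,-0.3,0.04,0],[0,-0.3,0.05,0],[0,0,0,0],[0,0,0,0]]]'; python3 go.py 48 72.4 99.8
```

```text
t: 12.45
tcp_pos: [0.5415, -0.229, 0.1007]
tool_rot: [-0.02, 1.0, -0.0, -0.0]
force: [-1.8, 0.5, 2.4]
finger_gap: 0.306
gripper_force: 25.2
t 12.45 world [ 0.5415 -0.229   0.1007] mach mm [47.7 73.2] toolyaw deg 2.28 gap 0.306 F [-1.8  0.5  2.4] 25.246700942516327
units [-0.01 -0.03  0.04] turn to mach -0.001
```

```bash
python3 -m handwheel '[[[-0.3,0,0.01,0],[-0.3,0,0.03,0],[-0.3,0,0.06,0],[0,0,0,0],[0,0,0,0]]]'; python3 go.py; python3 -m handwheel '[[[0,0,0,0],[0,0,0,0],[0,0,0,0],[0,0,-0.9,0],[0,0,-0.9,0],[0,0,-0.6,0],[0.9,0,0,0],[0.9,0,0,0],[0,0,0,0]]]' 60; python3 -m handwheel '[[[0,0,0,0],[0,0,0,0],[0,0,0,0],[0,0,0,0]]]' 0; python3 go.py 40 73 97
```

```text
t: 13.08
tcp_pos: [0.5648, -0.2278, 0.0981]
tool_rot: [-0.02, 1.0, -0.0, 0.001]
force: [0.6, 0.3, -3.0]
finger_gap: 0.309
gripper_force: 25.1
t 13.07 world [ 0.5648 -0.2278  0.0981] mach mm [71.  73.6] toolyaw deg 2.27 gap 0.309 F [ 0.6  0.3 -3. ] 25.132094621658325
t: 14.2
tcp_pos: [0.5178, -0.229, 0.1583]
tool_rot: [-0.019, 1.0, 0.0, -0.001]
force: [0.6, 0.1, 1.0]
finger_gap: 0.699
gripper_force: 0.0
t: 14.7
tcp_pos: [0.5194, -0.2293, 0.1582]
tool_rot: [-0.02, 1.0, 0.0, 0.0]
force: [-0.1, -0.4, -0.7]
finger_gap: -0.002
gripper_force: 0.0
t 14.7 world [ 0.5194 -0.2293  0.1582] mach mm [25.6 73.8] toolyaw deg 2.29 gap -0.002 F [-0.1 -0.4 -0.7] 0.0
units [-0.58 -0.03  2.45] turn to mach 0.001
```

```bash
python3 -m handwheel '[[[0,0,0.8,0],[0,0,0.8,0],[0,0,0.6,0],[-0.4,0,0,0],[-0.4,0,0,0],[-0.3,0,0,0],[-0.1,0,0,0],[-0.1,0,0,0],[0,0,0,0],[0,0,0,0]]]'; python3 go.py
```

```text
t: 15.95
tcp_pos: [0.5509, -0.228, 0.1033]
tool_rot: [-0.02, 1.0, 0.0, -0.001]
force: [-3.9, -0.3, -0.4]
finger_gap: -0.004
gripper_force: 2.0
t 15.95 world [ 0.5509 -0.228   0.1033] mach mm [57.1 73.9] toolyaw deg 2.26 gap -0.004 F [-3.9 -0.3 -0.4] 1.9634394720196724
```

```bash
python3 -m handwheel '[[[-0.08,0,0,0],[-0.06,0,0,0],[0,0,0,0],[0,0,0,0]]]'; python3 go.py; python3 -m handwheel '[[[0.4,0,0,0],[0.4,0,0,0],[0.6,0,-0.5,0],[0.6,0,-0.8,0],[0.6,0,-0.8,0],[0.6,0,-0.8,0],[0.8,0,-0.8,0],[0.8,0,-0.8,0],[0,0,-0.8,0],[0,0,0,0]]]' 55; python3 - <<'E'
from h import *
s=sense();im,d=snapshot('wrist');np.savez('w3.npz',im=im,d=d,p=s['tcp_pos'],q=s['tool_rot']);cv2.imwrite('pics/w3.png',im[...,::-1])
E
python3 go.py
```

```text
t: 16.45
tcp_pos: [0.5523, -0.2277, 0.103]
tool_rot: [-0.02, 1.0, 0.001, -0.003]
force: [-9.3, -1.6, 2.0]
finger_gap: -0.001
gripper_force: 4.4
t 16.45 world [ 0.5523 -0.2277  0.103 ] mach mm [58.5 74.2] toolyaw deg 2.3 gap -0.001 F [-9.3 -1.6  2. ] 4.394712746143341
t: 17.7
tcp_pos: [0.4358, -0.2335, 0.238]
tool_rot: [-0.02, 1.0, -0.002, 0.002]
force: [0.4, -0.1, -0.3]
finger_gap: 0.646
gripper_force: 0.0
t 17.75 world [ 0.4354 -0.233   0.2369] mach mm [-58.5  73.5] toolyaw deg 2.25 gap 0.645 F [ 0.4  1.  -1. ] 0.0
```

View pics/w3.png

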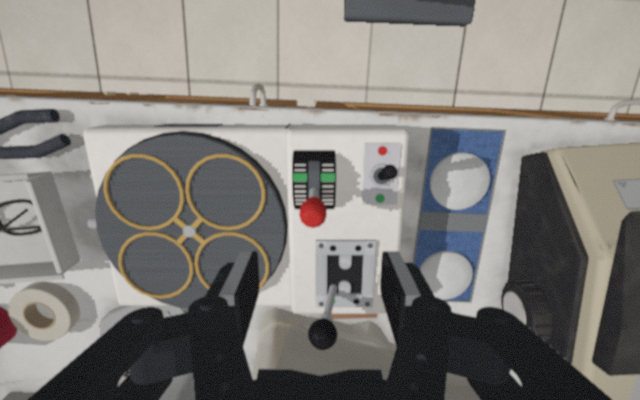

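The gear lever sits in the far right slot at (322,333), against its stop. The speed lever's red knob is at (313,212) and its target is the green band.

```bash
python3 - <<'E'
from m import *
O=np.array([.4968,-.3041]);A=.0398;RM=np.array([[np.cos(A),-np.sin(A)],[np.sin(A),np.cos(A)]])
im,d,K,T=load('w3.npz');hsv=cv2.cvtColor(im,cv2.COLOR_RGB2HSV);C=cloud(K,T,d)
C[...,:2]=(C[...,:2]-O)@RM
red=((hsv[...,0]<8)|(hsv[...,0]>172))&(hsv[...,1]>120);red[:,280:395]&=True;red[:,:280]=0;red[:,350:]=0;red[:140]=0
for st,c,l in comps(red,30): print(st,c,np.median(C[l],0)); q=C[l];print(q[q[:,2].argmax()]); w=onplane(K,T,*c,.123);print((w[:2]-O)@RM)
k=(hsv[...,2]<70);k[:155]=0;k[190:]=0;k[:,:370]=0;k[:,402:]=0
q=C[k&(C[...,2]>.085)];print(len(q),q.mean(0),np.percentile(q,[5,95],axis=0))
E
python3 go.py -52 68 110
```

```text
[299 197  27  30 593] [312.32040472 211.77908938] [-0.04476898  0.06746663  0.13146977]
[-0.134937    0.07403021  0.38114634]
[-0.04155115  0.06744304]
182 [-0.07052747  0.12812813  0.10997204] [[-0.07512381  0.12492553  0.09032489]
 [-0.06279853  0.13361077  0.11152199]]
t 17.75 world [ 0.4354 -0.233   0.2369] mach mm [-58.5  73.5] toolyaw deg 2.25 gap 0.645 F [ 0.4  1.  -1. ] 0.0
units [-0.25 -0.21  5.08] turn to mach -0.005
```

```bash
python3 -m handwheel '[[[-0.6,-0.22,0.9,0],[0,0,0.9,0],[0,0,0.9,0],[0,0,0.9,0],[0,0,0.9,0],[0,0,0.9,0],[0,0,0,0],[0,0,0,0]]]'; python3 go.py -43.5 68 102; python3 -m handwheel '[[[0,0,0,0],[0,0,0,0],[0,0,0,0],[0,0,0,0]]]' 0 25;  python3 go.py -69.8 68 101
```

```text
t: 18.75
tcp_pos: [0.4506, -0.2376, 0.1009]
tool_rot: [-0.02, 1.0, 0.0, 0.0]
force: [-0.2, 0.1, -0.1]
finger_gap: 0.644
gripper_force: 0.0
t 18.75 world [ 0.4506 -0.2376  0.1009] mach mm [-43.5  68.3] toolyaw deg 2.28 gap 0.644 F [-0.2  0.1 -0.1] 0.0
units [-0.   -0.01 -0.04] turn to mach -0.0
t: 19.25
tcp_pos: [0.4513, -0.2388, 0.1017]
tool_rot: [-0.02, 1.0, -0.001, 0.001]
force: [-0.6, -2.2, 5.2]
finger_gap: 0.243
gripper_force: 24.6
t 19.25 world [ 0.4513 -0.2388  0.1017] mach mm [-42.9  67. ] toolyaw deg 2.27 gap 0.243 F [-0.6 -2.2  5.2] 24.629460903815925
units [1.08 0.04 0.03] turn to mach -0.001
```

```bash
python3 -m handwheel '[[[0.3,0.02,-0.02,0],[0.3,0,0,0],[0.3,0,0.02,0],[0.18,0,0.03,0],[0,0,0,0],[0,0,0,0]]]'; python3 go.py; python3 -m handwheel '[[[0,0,0,0],[0,0,0,0],[0,0,0,0],[0,0,-0.9,0],[0,0,-0.9,0],[0,0,-0.9,0],[0,0,-0.9,0],[0,0,-0.9,0],[0,0,-0.9,0],[0,0,0,0]]]' 55; python3 - <<'E'
from m import *
s=sense();im,d=snapshot('wrist');np.savez('w4.npz',im=im,d=d,p=s['tcp_pos'],q=s['tool_rot'])
O=np.array([.4968,-.3041]);A=.0398;RM=np.array([[np.cos(A),-np.sin(A)],[np.sin(A),np.cos(A)]])
im,d,K,T=load('w4.npz');hsv=cv2.cvtColor(im,cv2.COLOR_RGB2HSV)
red=((hsv[...,0]<8)|(hsv[...,0]>172))&(hsv[...,1]>120);red[:,:250]=0;red[:,350:]=0
for st,c,l in comps(red,30): w=onplane(K,T,*c,.125);print(st,(w[:2]-O)@RM)
cv2.imwrite('pics/w4.png',im[100:350,230:430,::-1].repeat(2,0).repeat(2,1))
E
```

```text
t: 20.0
tcp_pos: [0.4241, -0.2399, 0.1006]
tool_rot: [-0.02, 1.0, -0.002, 0.001]
force: [0.3, -5.4, 5.6]
finger_gap: 0.24
gripper_force: 24.8
t 20.0 world [ 0.4241 -0.2399  0.1006] mach mm [-70.1  67.1] toolyaw deg 2.28 gap 0.24 F [ 0.3 -5.4  5.6] 24.83236089348793
t: 21.25
tcp_pos: [0.424, -0.2384, 0.2361]
tool_rot: [-0.02, 1.0, -0.001, 0.001]
force: [-0.1, 0.6, -0.5]
finger_gap: 0.64
gripper_force: 0.0
[303 183  29  28 589] [-0.06809371  0.06746186]
```

View pics/w4.png

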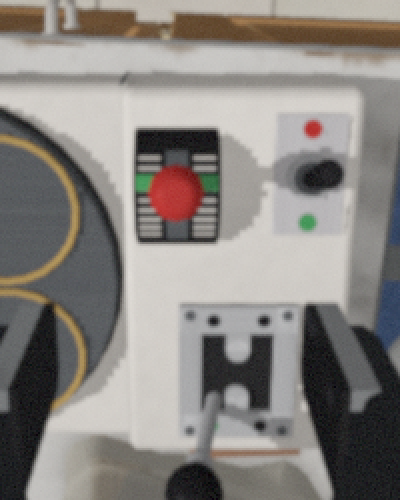

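The red knob is over the green band (measured lean −0.22 rad) and the toggle is off. Now I'll measure the blanks and the lens meter clearance.

```bash
cat > bl.py <<'E'
from m import *
def blanks(im,d,K,T,x0,x1,y0,y1,z0=.0045,z1=.013):
    C=cloud(K,T,d)
    m=(d>0)&(C[...,0]>x0)&(C[...,0]<x1)&(C[...,1]>y0)&(C[...,1]<y1)&(C[...,2]>z0)&(C[...,2]<z1)
    m=cv2.morphologyEx(m.astype(np.uint8),cv2.MORPH_OPEN,np.ones((5,5)))
    out=[]
    for st,c,l in comps(m,300):
        cs,_=cv2.findContours(l.astype(np.uint8),cv2.RETR_EXTERNAL,cv2.CHAIN_APPROX_NONE)
        q=cv2.convexHull(max(cs,key=cv2.contourArea))[:,0].astype(float)
        cc=max(cs,key=cv2.contourArea)[:,0].astype(float)
        P=onplane(K,T,cc[:,0],cc[:,1],z0+.001)[:,:2]
        (a,r)=cv2.minEnclosingCircle(P.astype(np.float32))
        A=np.c_[2*P,np.ones(len(P))];x=np.linalg.lstsq(A,(P**2).sum(1),rcond=None)[0]
        out.append((x[:2].round(4),np.sqrt(x[2]+x[:2]@x[:2]).round(4),np.array(a).round(4),round(r,4),st.tolist(),np.median(C[l][:,2]).round(4),np.percentile(C[l][:,2],98).round(4)))
    return out,C
E
python3 - <<'E'
from bl import *
for fn in ['w1.npz','w2.npz','w4.npz']:
    im,d,K,T=load(fn);o,C=blanks(im,d,K,T,.38,.60,-.13,-.02)
    for k in o: print(fn,*k)
    q=C[(d>0)&(C[...,0]>.38)&(C[...,0]<.56)&(C[...,1]>-.06)&(C[...,1]<.05)&(C[...,2]<.19)]
    for z in (.02,.05,.08,.11,.14,.16): 
        w=q[abs(q[:,2]-z)<.012]; print(z,w[:,1].min().round(4) if len(w) else None,end=' ')
    print()
f=np.load('top0.npz');K,T,_=cam('top')
for b in (( .38,.48,.2,.4),(.38,.60,-.13,-.02)):
    o,_=blanks(f['im'],f['d'],K,T,*b)
    for k in o: print('top',*k)
E
```

```text
w1.npz [ 0.4524 -0.0751] 0.0319 [ 0.4517 -0.0749] 0.033 [408, 150, 50, 48, 1906] 0.0086 0.0112
w1.npz [ 0.5682 -0.0754] 0.0276 [ 0.5715 -0.0734] 0.033 [403, 236, 46, 39, 1160] 0.0087 0.0112
0.02 -0.06 0.05 -0.0249 0.08 -0.0253 0.11 -0.0208 0.14 -0.0075 0.16 -0.0056 
w2.npz [ 0.452  -0.0753] 0.0319 [ 0.4522 -0.0753] 0.0329 [369, 137, 55, 53, 2270] 0.0087 0.0112
w2.npz [ 0.5712 -0.0732] 0.0315 [ 0.5721 -0.0736] 0.033 [363, 232, 50, 43, 1741] 0.0087 0.0111
0.02 -0.0599 0.05 -0.0241 0.08 -0.0246 0.11 -0.0108 0.14 -0.0076 0.16 -0.005 
w4.npz [ 0.4524 -0.0752] 0.0321 [ 0.4521 -0.0754] 0.0331 [434, 165, 58, 55, 2512] 0.0087 0.0112
w4.npz [ 0.5688 -0.07  ] 0.0289 [ 0.572  -0.0735] 0.0332 [427, 262, 48, 45, 1547] 0.0089 0.0111
0.02 -0.06 0.05 -0.0252 0.08 -0.0257 0.11 -0.0211 0.14 -0.0081 0.16 -0.0057
```

```bash
python3 - <<'E'
from bl import *
f=np.load('top0.npz');K,T,_=cam('top');C=cloud(K,T,f['d'])
im,d,K,T=load('w2.npz');C2=cloud(K,T,d)
for D,dd in((C,f['d']),(C2,d)):
  for x in np.arange(.40,.64,.03):
    print(round(x,2),[ (lambda q: round(float(np.median(q)),3) if len(q) else None)(D[(dd>0)&(abs(D[...,0]-x)<.012)&(abs(D[...,1]-y)<.007)&(D[...,2]<.23)][:,2]) for y in (-.03,-.015,0,.015,.03,.05,.08)])
im=f['im'];hs=cv2.cvtColor(im,cv2.COLOR_RGB2HSV);K,T,_=cam('top')
m=(hs[...,1]<60)&(hs[...,2]>120);m[:212]=0;m[232:]=0;m[:,:206]=0;m[:,264:]=0
for st,c,l in comps(m,60): print('left',st,c,onplane(K,T,*c,.006).round(4))
E
python3 go.py 452 -75 150 1
```

```text
0.4 [-0.268, -0.247, -0.227, -0.214, -0.213, -0.21, -0.202]
0.43 [-0.001, 0.044, 0.072, 0.079, 0.083, 0.087, 0.117]
0.46 [0.002, 0.005, 0.145, 0.149, 0.148, 0.15, 0.15]
0.49 [0.001, 0.002, 0.146, 0.154, 0.154, 0.156, 0.216]
0.52 [0.002, 0.002, 0.118, 0.161, 0.161, 0.16, None]
0.55 [0.002, 0.082, 0.112, 0.161, 0.16, 0.161, None]
0.58 [0.001, 0.1, 0.103, 0.13, 0.133, 0.134, None]
0.61 [0.002, 0.005, 0.089, 0.124, 0.134, 0.135, None]
0.4 [0.001, 0.001, 0.001, 0.002, 0.002, 0.047, 0.051]
0.43 [0.001, 0.038, 0.072, 0.081, 0.084, 0.09, 0.094]
0.46 [0.001, 0.05, 0.112, 0.147, 0.149, 0.149, 0.15]
0.49 [0.001, 0.057, 0.124, 0.154, 0.155, 0.155, 0.157]
0.52 [0.001, 0.001, 0.113, 0.16, 0.16, 0.16, None]
0.55 [0.002, 0.07, 0.109, 0.159, 0.159, 0.159, None]
0.58 [0.001, 0.001, 0.001, 0.119, 0.157, 0.132, None]
0.61 [0.001, None, None, None, None, None, None]
left [210 212  18  18 268] [218.50373134 220.26492537] [0.4198 0.3447 0.006 ]
left [241 212  19  18 272] [250.06985294 220.15808824] [0.4204 0.2328 0.006 ]
t 21.3 world [ 0.4233 -0.2379  0.235 ] mach mm [-70.8  69.1] toolyaw deg 2.28 gap 0.646 F [ 0.3 -0.  -0.6] 0.0
units [-1.41  6.46  3.4 ] turn to mach -0.0
```

```bash
python3 -m handwheel '[[[-0.2,0.92,0,0],[-0.2,0.92,0,0],[-0.2,0.92,0,0],[-0.2,0.92,0,0],[-0.2,0.92,0,0],[-0.2,0.92,0,0],[-0.2,0.92,0,0],[0,0,0,1],[0,0,0,1],[0,0,0,1],[0,0,0,1],[0,0,0,1],[0,0,0,1],[0,0,0,1],[0,0,0,1],[0,0,0,1]]]' 85; python3 -m handwheel '[[[0,0,0,1],[0,0,0,1],[0,0,0,1],[0,0,0,1],[0,0,0,1],[0,0,0,1],[0,0,0,0.38],[0,0,0,0],[0,0,0,0]]]'; python3 go.py 452.1 -75.3 120 1; python3 - <<'E'
from bl import *
s=sense();im,d=snapshot('wrist');np.savez('w5.npz',im=im,d=d,p=s['tcp_pos'],q=s['tool_rot'])
im,d,K,T=load('w5.npz');o,C=blanks(im,d,K,T,.38,.60,-.13,-.02)
for k in o: print(*k)
E
```

```text
t: 23.3
tcp_pos: [0.4509, -0.0754, 0.2334]
tool_rot: [0.438, 0.899, -0.0, -0.002]
force: [-0.2, -0.1, -0.5]
finger_gap: 0.995
gripper_force: 0.0
t: 24.42
tcp_pos: [0.4515, -0.0757, 0.2343]
tool_rot: [0.707, 0.707, -0.0, -0.001]
force: [-0.3, 0.3, 0.7]
finger_gap: 0.994
gripper_force: 0.0
t 24.43 world [ 0.4515 -0.0757  0.2343] mach mm [-36.2 230. ] toolyaw deg -89.98 gap 0.994 F [-0.3  0.3  0.7] 0.0
units [0.01 0.03 4.57] turn to mach -15.377
[ 0.5719 -0.0733] 0.0314 [ 0.5729 -0.073 ] 0.0329 [401, 133, 56, 58, 2620] 0.0087 0.0112
[ 0.4525 -0.0751] 0.0318 [ 0.4529 -0.0748] 0.0328 [291, 134, 59, 59, 2680] 0.0087 0.0111
```

```bash
python3 -m handwheel '[[[0.02,0.03,0.8,0],[0,0,0.9,0],[0,0,0.9,0],[0,0,0.9,0],[0,0,0.9,0],[0,0,0.9,0],[0,0,0.8,0],[0,0,0.7,0],[0,0,0.6,0],[0,0,0,0]]]'; python3 go.py 452.5 -75 -3 1
```

```text
t: 25.72
tcp_pos: [0.4522, -0.0752, 0.0492]
tool_rot: [0.707, 0.707, -0.0, -0.001]
force: [0.5, 0.3, 0.4]
finger_gap: 0.993
gripper_force: 0.0
t 25.73 world [ 0.4522 -0.0752  0.0492] mach mm [-35.4 230.5] toolyaw deg -90.0 gap 0.993 F [0.5 0.3 0.4] 0.0
units [0.01 0.01 2.09] turn to mach -15.381
```

```bash
python3 -m handwheel '[[[0,0,0.6,0],[0,0,0.5,0],[0,0,0.5,0],[0,0,0.3,0],[0,0,0.18,0],[0,0,0,0]]]'; python3 go.py 452.5 -75 -3 1;python3 -m handwheel '[[[0,0,0,0],[0,0,0,0],[0,0,0,0],[0,0,0,0],[0,0,0,0]]]' 0 30; python3 go.py
```

```text
t: 26.48
tcp_pos: [0.4527, -0.0754, -0.0022]
tool_rot: [0.707, 0.707, -0.0, -0.0]
force: [0.5, 0.4, 1.7]
finger_gap: 0.996
gripper_force: 0.0
t 26.48 world [ 0.4527 -0.0754 -0.0022] mach mm [-35.  230.3] toolyaw deg -90.01 gap 0.996 F [0.5 0.4 1.7] 0.0
units [ 0.02 -0.01  0.03] turn to mach -15.382
t: 27.1
tcp_pos: [0.4531, -0.0755, -0.001]
tool_rot: [0.707, 0.707, 0.0, 0.001]
force: [-0.4, -0.5, 5.7]
finger_gap: 0.711
gripper_force: 31.2
t 27.1 world [ 0.4531 -0.0755 -0.001 ] mach mm [-34.6 230.1] toolyaw deg -89.99 gap 0.711 F [-0.4 -0.5  5.7] 31.163088286921266
```

```bash
python3 -m handwheel '[[[0,0,-0.2,0],[0,0,-0.5,0],[0,0,-0.8,0],[0,0,-0.9,0],[0,0,-0.9,0],[0,0,-0.9,0],[0,0,-0.9,0],[0,0,-0.9,0],[0,0,-0.9,0],[0,0,-0.8,0],[0,0,-0.5,0],[0,0,0,0]]]' - 40; python3 go.py 540 -399.5 200 1
```

```text
t: 28.6
tcp_pos: [0.4531, -0.0755, 0.204]
tool_rot: [0.707, 0.707, 0.0, 0.001]
force: [-0.4, 0.2, -0.6]
finger_gap: 0.707
gripper_force: 42.9
t 28.6 world [ 0.4531 -0.0755  0.204 ] mach mm [-34.5 230.1] toolyaw deg -90.01 gap 0.707 F [-0.4  0.2 -0.6] 42.88113127404358
units [-12.96   3.48   0.18] turn to mach -15.381
```

```bash
python3 -m handwheel '[[[0,0,0,-0.98],[0,0,0,-0.98],[0,0,0,-0.98],[0,0,0,-0.98],[0,0,0,-0.98],[0,0,0,-0.98],[0,0,0,-1],[0,0,0,-1],[0,0,0,0]]]'; python3 go.py 540 -399.5 170 1; 
```

```text
t: 29.72
tcp_pos: [0.4522, -0.0752, 0.2022]
tool_rot: [0.365, 0.931, 0.0, -0.001]
force: [-0.3, 0.9, -0.0]
finger_gap: 0.708
gripper_force: 42.9
t 29.73 world [ 0.4522 -0.0752  0.2022] mach mm [-35.5 230.5] toolyaw deg -42.8 gap 0.708 F [-0.3  0.9 -0. ] 42.881877859763335
units [-11.4   -7.13   1.27] turn to mach -7.514
```

```bash
python3 -m handwheel '[[[-0.5,-0.3,0,0],[-0.8,-0.5,0,0],[-0.8,-0.5,0,0],[-0.8,-0.5,0,0],[-0.8,-0.5,0,0],[-0.8,-0.5,0,0],[-0.8,-0.5,0,0],[-0.8,-0.5,0,0],[-0.8,-0.5,0,0],[-0.8,-0.5,0,0],[-0.8,-0.5,0,0],[-0.8,-0.5,0,0],[-0.8,-0.5,0,0],[-0.8,-0.5,0,0],[-0.5,-0.33,0.2,0],[0,0,0.8,0],[0,0,0,0],[0,0,0,0]]]'; python3 go.py 540 -399.5 130 1; 
```

```text
t: 31.98
tcp_pos: [0.5413, -0.3997, 0.1782]
tool_rot: [0.364, 0.931, 0.0, -0.0]
force: [0.0, 1.0, -0.1]
finger_gap: 0.706
gripper_force: 43.0
t 31.98 world [ 0.5413 -0.3997  0.1782] mach mm [ 40.6 -97.3] toolyaw deg -42.71 gap 0.706 F [ 0.   1.  -0.1] 43.01750868296949
units [ 0.04 -0.03  1.93] turn to mach -7.499
```

```bash
python3 -m handwheel '[[[0.04,-0.03,0.7,0],[0,0,0.8,0],[0,0,0.8,0],[0,0,0.8,0],[0,0,0.6,0],[0,0,0.4,0],[0,0,0.2,0],[0,0,0.1,0],[0,0,0,0],[0,0,0,0]]]'; python3 go.py 540 -399.5 59.5 1; 
```

```text
t: 33.22
tcp_pos: [0.5402, -0.3999, 0.0687]
tool_rot: [0.364, 0.931, -0.0, 0.001]
force: [0.9, -0.6, -0.3]
finger_gap: 0.706
gripper_force: 43.0
t 33.23 world [ 0.5402 -0.3999  0.0687] mach mm [ 39.6 -97.5] toolyaw deg -42.73 gap 0.706 F [ 0.9 -0.6 -0.3] 43.01831962162396
units [0.02 0.01 0.37] turn to mach -7.502
```

```bash
python3 -m handwheel '[[[0.01,0.01,0.15,0],[0,0,0.12,0],[0,0,0.1,0],[0,0,0,0],[0,0,0,0]]]'; python3 go.py 540 -399.5 59.5 1;  python3 -m handwheel '[[[0,0,0,0],[0,0,0,0],[0,0,0,0],[0,0,-0.3,0],[0,0,-0.8,0],[0,0,-0.9,0],[0,0,-0.9,0],[0,0,-0.9,0],[0,0,-0.9,0],[0,0,-0.9,0],[0,0,0,0]]]' 84; python3 - <<'E'
from bl import *
s=sense();im,d=snapshot('wrist');np.savez('w6.npz',im=im,d=d,p=s['tcp_pos'],q=s['tool_rot']);cv2.imwrite('pics/w6.png',im[...,::-1])
im,d,K,T=load('w6.npz');o,C=blanks(im,d,K,T,.40,.60,-.47,-.28,.0645,.075)
for k in o: print(*k)
E
```

```text
t: 33.85
tcp_pos: [0.5398, -0.3992, 0.0593]
tool_rot: [0.364, 0.931, 0.0, -0.0]
force: [-0.8, 0.8, 5.4]
finger_gap: 0.707
gripper_force: 44.2
t 33.85 world [ 0.5398 -0.3992  0.0593] mach mm [ 39.2 -96.7] toolyaw deg -42.73 gap 0.707 F [-0.8  0.8  5.4] 44.20975107683546
units [-0.01 -0.01 -0.01] turn to mach -7.502
t: 35.22
tcp_pos: [0.5413, -0.4005, 0.2026]
tool_rot: [0.364, 0.931, -0.001, 0.003]
force: [0.6, -0.0, -0.6]
finger_gap: 0.985
gripper_force: 0.0
[ 0.5408 -0.3987] 0.0319 [ 0.5408 -0.3987] 0.0328 [282, 145, 77, 75, 4495] 0.0687 0.071
```

View pics/w6.png

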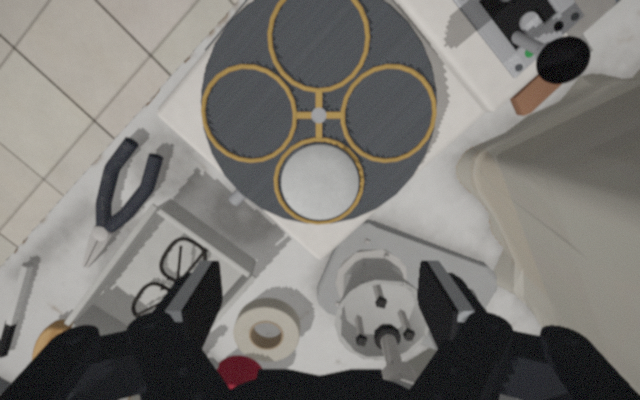

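The blank lies in ring1, seen at (320,180), concentric with the brass. Next is the back blank of the middle tray.

```bash
python3 -m handwheel '[[[0.8,0.51,0,0],[0.8,0.51,0,0],[0.8,0.51,0,0],[0.8,0.51,0,0],[0.8,0.51,0,0],[0.8,0.51,0,0],[0.8,0.51,0,0],[0.3,0.85,0,0],[0.3,0.85,0,0],[0.3,0.85,0,0],[0.3,0.85,0,0],[0.3,0.85,0,0],[0.3,0.85,0,0],[0.3,0.85,0,0],[0.3,0.85,0,0]]]' 85;  python3 -m handwheel '[[[0,0,0,0.98],[0,0,0,0.98],[0,0,0,0.98],[0,0,0,0.98],[0,0,0,0.98],[0,0,0,0.98],[0,0,0,1],[0,0,0,1],[0,0,0,0],[0,0,0,0]]]'; python3 go.py 572 -73.3 -2 1; python3 - <<'E'
from bl import *
s=sense();im,d=snapshot('wrist');np.savez('w7.npz',im=im,d=d,p=s['tcp_pos'],q=s['tool_rot'])
im,d,K,T=load('w7.npz');o,C=blanks(im,d,K,T,.38,.62,-.13,-.02)
for k in o: print(*k)
E
```

```text
t: 37.15
tcp_pos: [0.5684, -0.0722, 0.1979]
tool_rot: [0.364, 0.931, -0.0, -0.001]
force: [1.0, -0.1, -0.3]
finger_gap: 0.995
gripper_force: 0.0
t: 38.4
tcp_pos: [0.5685, -0.073, 0.1983]
tool_rot: [0.707, 0.708, -0.0, -0.001]
force: [0.3, 0.7, -0.4]
finger_gap: 0.995
gripper_force: 0.0
t 38.4 world [ 0.5685 -0.073   0.1983] mach mm [ 80.9 228. ] toolyaw deg -89.93 gap 0.995 F [ 0.3  0.7 -0.4] 0.0
units [-0.01  0.15  8.01] turn to mach -15.368
[ 0.5727 -0.0732] 0.032 [ 0.5727 -0.0732] 0.0327 [291, 140, 65, 63, 3232] 0.0087 0.011
```

```bash
python3 -m handwheel '[[[0,0.15,0.6,0],[0,0,0.9,0],[0,0,0.9,0],[0,0,0.9,0],[0,0,0.9,0],[0,0,0.9,0],[0,0,0.8,0],[0,0,0.7,0],[0,0,0.5,0],[0,0,0.4,0],[0,0,0.3,0],[0,0,0.18,0],[0,0,0,0]]]'; python3 go.py 572.5 -73.2 -1.5 1;python3 -m handwheel '[[[0,0,0,0],[0,0,0,0],[0,0,0,0],[0,0,0,0],[0,0,0,0]]]' 0 40; python3 go.py
```

```text
t: 40.08
tcp_pos: [0.5727, -0.0731, -0.0007]
tool_rot: [0.707, 0.707, 0.0, 0.0]
force: [0.4, 0.6, -0.3]
finger_gap: 0.992
gripper_force: 0.0
t 40.08 world [ 0.5727 -0.0731 -0.0007] mach mm [ 85.  227.8] toolyaw deg -90.01 gap 0.992 F [ 0.4  0.6 -0.3] 0.0
units [-0.   -0.01  0.03] turn to mach -15.382
t: 40.7
tcp_pos: [0.5729, -0.0732, 0.0007]
tool_rot: [0.707, 0.707, 0.0, 0.0]
force: [-1.3, -0.4, 5.6]
finger_gap: 0.693
gripper_force: 41.4
t 40.7 world [ 0.5729 -0.0732  0.0007] mach mm [ 85.3 227.7] toolyaw deg -90.0 gap 0.693 F [-1.3 -0.4  5.6] 41.4135447749868
```

```bash
python3 -m handwheel '[[[0,0,0,0],[0,0,0,0],[0,0,0.1,0],[0,0,0,0],[0,0,0,0]]]' 85; python3 go.py 572.5 -73.2 -1.5 1;python3 -m handwheel '[[[0,0,0,0],[0,0,0,0],[0,0,0,0],[0,0,0,0],[0,0,0,0]]]' 0 40; python3 go.py
```

```text
t: 41.32
tcp_pos: [0.5726, -0.0731, -0.0034]
tool_rot: [0.707, 0.707, -0.0, -0.0]
force: [-0.6, -0.3, 0.2]
finger_gap: 0.996
gripper_force: 0.0
t 41.33 world [ 0.5726 -0.0731 -0.0034] mach mm [ 84.9 227.8] toolyaw deg -90.01 gap 0.996 F [-0.6 -0.3  0.2] 0.0
units [-0.   -0.   -0.08] turn to mach -15.382
t: 41.95
tcp_pos: [0.5728, -0.0731, -0.0026]
tool_rot: [0.707, 0.707, 0.0, 0.0]
force: [-1.0, 0.7, 5.8]
finger_gap: 0.716
gripper_force: 42.8
t 41.95 world [ 0.5728 -0.0731 -0.0026] mach mm [ 85.1 227.8] toolyaw deg -90.0 gap 0.716 F [-1.   0.7  5.8] 42.75108664491199
```

```bash
python3 -m handwheel '[[[0,0,-0.2,0],[0,0,-0.5,0],[0,0,-0.8,0],[0,0,-0.9,0],[0,0,-0.9,0],[0,0,-0.9,0],[0,0,-0.9,0],[0,0,-0.9,0],[0,0,-0.9,0],[0,0,-0.8,0],[0,0,-0.4,0],[0,0,0,-0.98],[0,0,0,-0.98],[0,0,0,-0.98],[0,0,0,-0.98],[0,0,0,-0.98],[0,0,0,-0.98],[0,0,0,-1],[0,0,0,-1]]]'; python3 -m handwheel '[[[-0.2,-0.5,0,0],[-0.3,-0.85,0,0],[-0.3,-0.85,0,0],[-0.3,-0.85,0,0],[-0.3,-0.85,0,0],[-0.3,-0.85,0,0],[-0.3,-0.85,0,0],[-0.3,-0.85,0,0],[-0.4,-0.4,0,0],[-0.8,-0.3,0,0],[-0.8,-0.3,0,0],[-0.8,-0.3,0,0],[-0.4,-0.3,0,0],[0,0,0,0],[0,0,0,0]]]'; python3 go.py 537 -320.6 66 1; 
```

```text
t: 44.32
tcp_pos: [0.5722, -0.073, 0.199]
tool_rot: [0.363, 0.932, -0.0, -0.001]
force: [0.5, -0.3, -0.7]
finger_gap: 0.715
gripper_force: 43.2
t: 46.2
tcp_pos: [0.5366, -0.3134, 0.1991]
tool_rot: [0.364, 0.931, 0.0, -0.001]
force: [-0.1, 0.1, -0.3]
finger_gap: 0.716
gripper_force: 43.2
t 46.2 world [ 0.5366 -0.3134  0.1991] mach mm [ 39.4 -10.9] toolyaw deg -42.74 gap 0.716 F [-0.1  0.1 -0.3] 43.23672844635439
units [-0.21 -0.2   5.32] turn to mach -7.503
```

```bash
python3 -m handwheel '[[[-0.2,-0.2,0.5,0],[0,0,0.8,0],[0,0,0.9,0],[0,0,0.9,0],[0,0,0.8,0],[0,0,0.7,0],[0,0,0.4,0],[0,0,0.2,0],[0,0,0,0],[0,0,0,0]]]'; python3 go.py 537 -320.6 58.5 1; 
```

```text
t: 47.45
tcp_pos: [0.5378, -0.3217, 0.07]
tool_rot: [0.364, 0.931, -0.0, 0.001]
force: [-0.1, 0.3, -0.8]
finger_gap: 0.713
gripper_force: 43.2
t 47.45 world [ 0.5378 -0.3217  0.07  ] mach mm [ 40.3 -19.2] toolyaw deg -42.73 gap 0.713 F [-0.1  0.3 -0.8] 43.237212144431396
units [0.05 0.01 0.46] turn to mach -7.502
```

```bash
python3 -m handwheel '[[[0.03,0.02,0.18,0],[0,0,0.14,0],[0,0,0.12,0],[0,0,0,0],[0,0,0,0]]]'; python3 go.py 537 -320.6 58.5 1;  python3 -m handwheel '[[[0,0,0,0],[0,0,0,0],[0,0,0,0],[0,0,-0.3,0],[0,0,-0.8,0],[0,0,-0.9,0],[0,0,-0.9,0],[0,0,-0.9,0],[0,0,-0.9,0],[0,0,-0.9,0],[0,0,0,0]]]' 84; python3 - <<'E'
from bl import *
s=sense();im,d=snapshot('wrist');np.savez('w8.npz',im=im,d=d,p=s['tcp_pos'],q=s['tool_rot'])
im,d,K,T=load('w8.npz');o,C=blanks(im,d,K,T,.40,.60,-.47,-.28,.0645,.075)
for k in o: print(*k)
f,dd=snapshot('top');K,T,_=cam('top');hs=cv2.cvtColor(f,cv2.COLOR_RGB2HSV)
m=(hs[...,1]<60)&(hs[...,2]>120);m[:205]=0;m[232:]=0;m[:,:206]=0;m[:,264:]=0
for st,c,l in comps(m,60): print('left',st,c,onplane(K,T,*c,.006).round(4))
E
python3 go.py
```

```text
t: 48.08
tcp_pos: [0.5372, -0.3205, 0.0582]
tool_rot: [0.364, 0.931, -0.0, -0.0]
force: [0.3, -0.0, 0.4]
finger_gap: 0.712
gripper_force: 43.2
t 48.08 world [ 0.5372 -0.3205  0.0582] mach mm [ 39.7 -18. ] toolyaw deg -42.73 gap 0.712 F [ 0.3 -0.   0.4] 43.24560987766745
units [ 0.   -0.01 -0.01] turn to mach -7.502
t: 49.45
tcp_pos: [0.5383, -0.3213, 0.2008]
tool_rot: [0.364, 0.931, -0.001, 0.002]
force: [0.8, 0.5, -0.3]
finger_gap: 0.982
gripper_force: 0.0
[ 0.5385 -0.3205] 0.032 [ 0.5383 -0.3202] 0.0327 [281, 146, 77, 76, 4541] 0.0687 0.071
[ 0.5405 -0.3988] 0.032 [ 0.5406 -0.3986] 0.0331 [220, 210, 73, 68, 3841] 0.0686 0.071
left [206 205  58  27 629] [244.62957075 213.89348172] [0.4428 0.2528 0.006 ]
left [210 213  19  18 270] [218.86666667 221.89259259] [0.414  0.3432 0.006 ]
t 49.55 world [ 0.5369 -0.3202  0.1982] mach mm [ 39.4 -17.7] toolyaw deg -42.73 gap 0.984 F [-0.1 -0.3  0.2] 0.0
```

```bash
python3 -m handwheel '[[[0,0,-0.2,-0.89],[0,0,-0.4,-0.89],[0,0,-0.4,-0.89],[0,0,-0.4,-0.89],[0,0,-0.4,-0.89],[0,0,-0.4,-0.89],[0,0,-0.4,-0.89],[0,0,-0.3,-0.89],[0.9,0.8,0,0],[0.9,0.8,0,0],[0.9,0.8,0,0],[0.9,0.8,0,0],[0.9,0.8,0,0],[0.9,0.8,0,0]]]' 85; python3 -m handwheel '[[[0,1,0,0],[0,1,0,0],[0,1,0,0],[0,1,0,0],[0,1,0,0],[0,1,0,0],[0,1,0,0],[0,1,0,0],[0,1,0,0],[0,1,0,0],[0,1,0,0],[0,1,0,0],[0,1,0,0],[0,1,0,0],[0,1,0,0],[0,1,0,0],[0,1,0,0],[0,1,0,0],[0,1,0,0],[0,0,0,0]]]'; python3 -m handwheel '[[[0,0,0,0],[0,0,0,0]]]'; python3 - <<'E'
from bl import *
s=sense();im,d=snapshot('wrist');np.savez('w9.npz',im=im,d=d,p=s['tcp_pos'],q=s['tool_rot']);cv2.imwrite('pics/w9.png',im[...,::-1])
im,d,K,T=load('w9.npz');o,C=blanks(im,d,K,T,.35,.48,.15,.45)
for k in o: print(*k)
E
python3 go.py
```

```text
t: 51.3
tcp_pos: [0.4008, -0.1992, 0.2696]
tool_rot: [0.0, 1.0, 0.001, -0.001]
force: [-0.0, -0.8, -0.3]
finger_gap: 0.995
gripper_force: 0.0
t: 53.8
tcp_pos: [0.4016, 0.2754, 0.2696]
tool_rot: [-0.001, 1.0, -0.0, -0.001]
force: [-0.1, -0.7, -0.2]
finger_gap: 0.994
gripper_force: 0.0
t: 54.05
tcp_pos: [0.4021, 0.2737, 0.2704]
tool_rot: [0.001, 1.0, -0.0, -0.001]
force: [0.3, 0.7, 0.8]
finger_gap: 0.993
gripper_force: 0.0
[0.4139 0.3449] 0.0317 [0.4141 0.3448] 0.0327 [352, 141, 53, 52, 2187] 0.0086 0.0111
[0.4198 0.2338] 0.0318 [0.4199 0.2342] 0.0327 [260, 146, 54, 52, 2176] 0.0087 0.0111
t 54.1 world [0.4022 0.2738 0.2706] mach mm [-71.5 581.2] toolyaw deg -0.07 gap 0.992 F [-0.6  0.2  0. ] 0.0
```

View pics/w9.png

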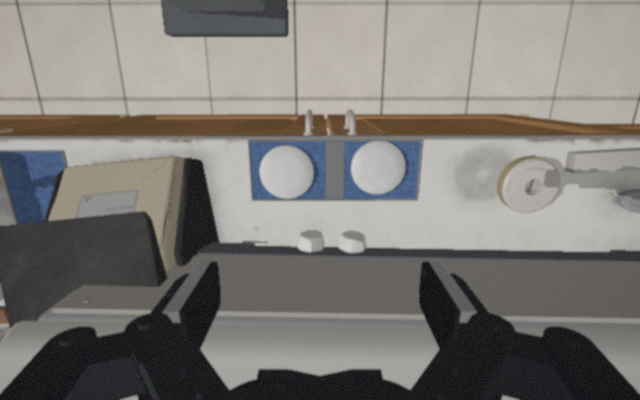

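Both left-tray blanks are flat, at (287,171) and (378,167); the second was nudged about 6 mm. I'll check the edger's clearance, then grasp the right one.

```bash
python3 - <<'E'
from bl import *
im,d,K,T=load('w9.npz');C=cloud(K,T,d)
for z in np.arange(.04,.25,.03):
    q=C[(d>0)&(C[...,1]>.17)&(C[...,1]<.42)&(abs(C[...,2]-z)<.015)&(C[...,0]>.40)]; print(z.round(2),q[q[:,0].argmin()].round(3) if len(q) else None)
E
python3 go.py 419.8 234 -3.2 1
```

```text
0.04 [0.477 0.26  0.054]
0.07 [0.477 0.265 0.063]
0.1 [0.487 0.183 0.115]
0.13 [0.486 0.192 0.139]
0.16 [0.485 0.205 0.172]
0.19 [0.484 0.204 0.186]
0.22 [0.481 0.21  0.211]
t 54.1 world [0.4022 0.2738 0.2706] mach mm [-71.5 581.2] toolyaw deg -0.07 gap 0.992 F [-0.6  0.2  0. ] 0.0
units [-0.71 -1.59 10.95] turn to mach -0.392
```

```bash
python3 -m handwheel '[[[-0.35,-0.8,0.5,0],[-0.36,-0.79,0.9,0],[0,0,0.9,0],[0,0,0.9,0],[0,0,0.9,0],[0,0,0.9,0],[0,0,0.9,0],[0,0,0.9,0],[0,0,0.9,0],[0,0,0.9,0],[0,0,0.9,0],[0,0,0.5,0],[0,0,0.3,0],[0,0,0,0],[0,0,0,0]]]'; python3 go.py 419.8 234 -3.2 1
```

```text
t: 55.98
tcp_pos: [0.4205, 0.2349, 0.0138]
tool_rot: [0.0, 1.0, 0.0, 0.001]
force: [-0.2, -0.2, -0.6]
finger_gap: 0.998
gripper_force: 0.0
t 55.98 world [0.4205 0.2349 0.0138] mach mm [-54.8 541.6] toolyaw deg -0.01 gap 0.998 F [-0.2 -0.2 -0.6] 0.0
units [ 0.03 -0.04  0.68] turn to mach -0.382
```

```bash
python3 -m handwheel '[[[0.02,-0.03,0.3,0],[0,0,0.25,0],[0,0,0.14,0],[0,0,0,0],[0,0,0,0]]]';python3 go.py 419.8 234 -3.2 1;python3 -m handwheel '[[[0,0,0,0],[0,0,0,0],[0,0,0,0],[0,0,0,0],[0,0,0,0]]]' 0 40; python3 go.py
```

```text
t: 56.6
tcp_pos: [0.4196, 0.2341, -0.004]
tool_rot: [0.0, 1.0, -0.0, -0.0]
force: [0.3, 0.5, 0.7]
finger_gap: 0.995
gripper_force: 0.0
t 56.6 world [ 0.4196  0.2341 -0.004 ] mach mm [-55.8 540.8] toolyaw deg -0.01 gap 0.995 F [0.3 0.5 0.7] 0.0
units [-0.01 -0.   -0.03] turn to mach -0.382
t: 57.22
tcp_pos: [0.4197, 0.234, -0.0032]
tool_rot: [0.0, 1.0, 0.0, 0.0]
force: [-0.6, -1.4, 6.4]
finger_gap: 0.718
gripper_force: 41.8
t 57.23 world [ 0.4197  0.234  -0.0032] mach mm [-55.7 540.7] toolyaw deg -0.02 gap 0.718 F [-0.6 -1.4  6.4] 41.75426374655217
```

```bash
python3 -m handwheel '[[[0,0,-0.2,0],[0,0,-0.5,0],[0,0,-0.8,0],[0,0,-0.9,0],[0,0,-0.9,0],[0,0,-0.9,0],[0,0,-0.9,0],[0,0,-0.9,0],[0,0,-0.9,0],[0,0,-0.9,0],[0,0,-0.9,0],[0,0,-0.9,0],[0.4,0,-0.9,0],[0.4,0,-0.4,0],[0,0,0,0]]]'; python3 -m handwheel '[[[0,-0.5,0,0],[0,-0.9,0,0],[0,-0.9,0,0],[0,-0.9,0,0],[0,-0.9,0,0],[0,-0.9,0,0],[0,-0.9,0,0],[0,-0.9,0,0],[0,-0.9,0,0],[0,-0.9,0,0],[0,-0.9,0,0],[0,-0.9,0,0],[0,-0.9,0,0],[0,-0.9,0,0],[0,-0.9,0,0],[0,-0.9,0,0],[0,-0.9,0,0],[0,-0.9,0,0],[0,-0.9,0,0],[0,-0.5,0,0]]]';  python3 go.py 458.1 -323.7 120 1
```

```text
t: 59.1
tcp_pos: [0.3986, 0.2341, 0.2692]
tool_rot: [-0.0, 1.0, 0.0, 0.0]
force: [-0.7, 0.0, -0.2]
finger_gap: 0.71
gripper_force: 43.4
t: 61.6
tcp_pos: [0.3988, -0.1972, 0.2677]
tool_rot: [0.001, 1.0, 0.0, -0.001]
force: [0.9, 0.0, 0.7]
finger_gap: 0.716
gripper_force: 43.4
t 61.6 world [ 0.3988 -0.1972  0.2677] mach mm [-93.7 110.7] toolyaw deg -0.11 gap 0.716 F [0.9 0.  0.7] 43.39448909042403
units [-2.39 -5.06  5.9 ] turn to mach -0.398
```

```bash
python3 -m handwheel '[[[-0.3,-0.6,0.2,0],[-0.4,-0.9,0.3,0],[-0.4,-0.9,0.5,0],[-0.4,-0.9,0.5,0],[-0.4,-0.9,0.5,0],[-0.46,-0.86,0.5,0],[0,0,0,0.9],[0,0,0,0.9],[0,0,0,0.9],[0,0,0,0.9],[0,0,0,0.9],[0,0,0,0.9],[0,0,0,0.9],[0,0,0,0.8],[0,0,0,0],[0,0,0,0]]]';  python3 go.py 458.1 -323.7 70 1
```

```text
t: 63.6
tcp_pos: [0.4585, -0.3224, 0.2057]
tool_rot: [0.363, 0.932, 0.0, -0.0]
force: [0.6, 0.1, -0.8]
finger_gap: 0.715
gripper_force: 43.5
t 63.6 world [ 0.4585 -0.3224  0.2057] mach mm [-39.  -16.8] toolyaw deg -42.53 gap 0.715 F [ 0.6  0.1 -0.8] 43.48201631102711
units [-0.02 -0.05  5.43] turn to mach -7.468
```

```bash
python3 -m handwheel '[[[-0.02,-0.05,0.6,0.03],[0,0,0.8,0],[0,0,0.9,0],[0,0,0.9,0],[0,0,0.9,0],[0,0,0.7,0],[0,0,0.4,0],[0,0,0.2,0],[0,0,0,0],[0,0,0,0]]]'; python3 go.py 458.1 -323.7 58.2 1; 
```

```text
t: 64.85
tcp_pos: [0.4583, -0.324, 0.0716]
tool_rot: [0.365, 0.931, -0.0, 0.001]
force: [-0.5, -0.2, -1.0]
finger_gap: 0.715
gripper_force: 43.5
t 64.85 world [ 0.4583 -0.324   0.0716] mach mm [-39.3 -18.4] toolyaw deg -42.79 gap 0.715 F [-0.5 -0.2 -1. ] 43.48771265940741
units [0.02 0.   0.54] turn to mach -7.511
```

```bash
python3 -m handwheel '[[[0,0.01,0.2,0],[0,0,0.2,0],[0,0,0.12,0],[0,0,0,0],[0,0,0,0]]]'; python3 go.py 458.1 -323.7 58.2 1;  python3 -m handwheel '[[[0,0,0,0],[0,0,0,0],[0,0,0,0],[0,0,-0.3,0],[0,0,-0.8,0],[0,0,-0.9,0],[0,0,-0.9,0],[0,0,-0.9,0],[0,0,-0.9,0],[0,0,-0.9,0],[0,0,0,0]]]' 84; python3 - <<'E'
from bl import *
s=sense();im,d=snapshot('wrist');np.savez('w10.npz',im=im,d=d,p=s['tcp_pos'],q=s['tool_rot'])
im,d,K,T=load('w10.npz');o,C=blanks(im,d,K,T,.40,.60,-.47,-.28,.0645,.075)
for k in o: print(*k)
E
python3 go.py 400 -200 270 1
```

```text
t: 65.47
tcp_pos: [0.4581, -0.3235, 0.0579]
tool_rot: [0.365, 0.931, -0.0, -0.0]
force: [-0.1, -0.1, -0.3]
finger_gap: 0.717
gripper_force: 43.5
t 65.47 world [ 0.4581 -0.3235  0.0579] mach mm [-39.4 -17.9] toolyaw deg -42.79 gap 0.717 F [-0.1 -0.1 -0.3] 43.48703191615641
units [-0.   -0.01 -0.01] turn to mach -7.511
t: 66.85
tcp_pos: [0.4591, -0.3244, 0.2002]
tool_rot: [0.365, 0.931, -0.001, 0.002]
force: [0.1, 0.0, 0.3]
finger_gap: 0.986
gripper_force: 0.0
[ 0.4587 -0.3228] 0.0322 [ 0.4586 -0.3227] 0.0327 [281, 146, 78, 75, 4599] 0.0687 0.071
[ 0.5379 -0.3201] 0.0319 [ 0.5383 -0.3202] 0.0329 [346, 212, 74, 67, 3847] 0.0687 0.0709
[ 0.5409 -0.3987] 0.0323 [ 0.5406 -0.3986] 0.0331 [285, 269, 70, 61, 3335] 0.0686 0.0709
t 66.9 world [ 0.4584 -0.3237  0.1988] mach mm [-39.2 -18.1] toolyaw deg -42.79 gap 0.983 F [-0.1  0.3  0.3] 0.0
units [ 5.07  2.05 -2.86] turn to mach -7.511
```

```bash
python3 -m handwheel '[[[0.85,0.35,-0.5,0],[0.85,0.35,-0.5,0],[0.85,0.35,-0.5,0],[0.85,0.35,-0.5,0],[0.85,0.35,-0.5,0],[0.82,0.3,-0.4,0],[0,0,0,-0.89],[0,0,0,-0.89],[0,0,0,-0.89],[0,0,0,-0.89],[0,0,0,-0.89],[0,0,0,-0.89],[0,0,0,-0.89],[0,0,0,-0.89],[0,1,0,0],[0,1,0,0],[0,1,0,0],[0,1,0,0]]]' 85; python3 -m handwheel '[[[0,1,0,0],[0,1,0,0],[0,1,0,0],[0,1,0,0],[0,1,0,0],[0,1,0,0],[0,1,0,0],[0,1,0,0],[0,1,0,0],[0,1,0,0],[0,1,0,0],[0,1,0,0],[0,1,0,0],[0,1,0,0],[0,1,0,0],[0,1,0,0],[0,1,0,0],[0,0.8,0,0],[0,0,0,0],[0,0,0,0]]]'; python3 - <<'E'
from bl import *
s=sense();im,d=snapshot('wrist');np.savez('w11.npz',im=im,d=d,p=s['tcp_pos'],q=s['tool_rot'])
im,d,K,T=load('w11.npz');o,C=blanks(im,d,K,T,.35,.48,.15,.45)
for k in o: print(*k)
E
python3 go.py 414 344.9 14 1
```

```text
t: 69.15
tcp_pos: [0.3992, -0.0986, 0.2695]
tool_rot: [0.001, 1.0, 0.001, -0.001]
force: [1.3, -0.8, 0.0]
finger_gap: 0.998
gripper_force: 0.0
t: 71.65
tcp_pos: [0.4002, 0.3445, 0.2701]
tool_rot: [0.001, 1.0, -0.001, -0.001]
force: [0.4, 0.3, -0.5]
finger_gap: 0.998
gripper_force: 0.0
[0.4143 0.3447] 0.0315 [0.414  0.3451] 0.0327 [293, 142, 54, 53, 2187] 0.0087 0.0112
t 71.7 world [0.4004 0.3444 0.2703] mach mm [-70.5 651.8] toolyaw deg -0.1 gap 0.995 F [-0.1 -0.6  0.2] 0.0
units [-0.55  0.03 10.25] turn to mach -0.397
```

```bash
python3 -m handwheel '[[[-0.55,0.02,0.55,0],[0,0,0.9,0],[0,0,0.9,0],[0,0,0.9,0],[0,0,0.9,0],[0,0,0.9,0],[0,0,0.9,0],[0,0,0.9,0],[0,0,0.9,0],[0,0,0.9,0],[0,0,0.8,0],[0,0,0.5,0],[0,0,0.3,0],[0,0,0,0],[0,0,0,0]]]'; python3 go.py 414.1 344.9 -3.8 1
```

```text
t: 73.58
tcp_pos: [0.4148, 0.3459, 0.0148]
tool_rot: [0.001, 1.0, 0.0, 0.001]
force: [-0.5, 0.2, 0.1]
finger_gap: 1.0
gripper_force: 0.0
t 73.58 world [0.4148 0.3459 0.0148] mach mm [-56.  652.8] toolyaw deg -0.07 gap 1.0 F [-0.5  0.2  0.1] 0.0
units [ 0.03 -0.04  0.74] turn to mach -0.391
```

```bash
python3 -m handwheel '[[[0.02,-0.03,0.3,0],[0,0,0.25,0],[0,0,0.18,0],[0,0,0,0],[0,0,0,0]]]';python3 go.py 414.1 344.9 -3.8 1;python3 -m handwheel '[[[0,0,0,0],[0,0,0,0],[0,0,0,0],[0,0,0,0],[0,0,0,0]]]' 0 40; python3 go.py
```

```text
t: 74.2
tcp_pos: [0.4139, 0.345, -0.004]
tool_rot: [0.001, 1.0, -0.0, -0.0]
force: [0.2, -1.2, 0.3]
finger_gap: 0.995
gripper_force: 0.0
t 74.2 world [ 0.4139  0.345  -0.004 ] mach mm [-57.  651.9] toolyaw deg -0.07 gap 0.995 F [ 0.2 -1.2  0.3] 0.0
units [-0.01 -0.   -0.01] turn to mach -0.392
t: 74.82
tcp_pos: [0.414, 0.3451, -0.0031]
tool_rot: [0.0, 1.0, 0.0, 0.0]
force: [0.0, -0.2, 5.7]
finger_gap: 0.711
gripper_force: 42.0
t 74.83 world [ 0.414   0.3451 -0.0031] mach mm [-56.9 652. ] toolyaw deg -0.05 gap 0.711 F [ 0.  -0.2  5.7] 42.035861543845385
```

```bash
python3 -m handwheel '[[[0,0,-0.2,0],[0,0,-0.5,0],[0,0,-0.8,0],[0,0,-0.9,0],[0,0,-0.9,0],[0,0,-0.9,0],[0,0,-0.9,0],[0,0,-0.9,0],[0,0,-0.9,0],[0,0,-0.9,0],[0,0,-0.9,0],[0,0,-0.9,0],[0.3,0,-0.9,0],[0.3,0,-0.4,0],[0,-0.5,0,0],[0,-0.9,0,0],[0,-0.9,0,0],[0,-0.9,0,0],[0,-0.9,0,0]]]'; python3 -m handwheel '[[[0,-0.9,0,0],[0,-0.9,0,0],[0,-0.9,0,0],[0,-0.9,0,0],[0,-0.9,0,0],[0,-0.9,0,0],[0,-0.9,0,0],[0,-0.9,0,0],[0,-0.9,0,0],[0,-0.9,0,0],[0,-0.9,0,0],[0,-0.9,0,0],[0,-0.9,0,0],[0,-0.9,0,0],[0,-0.9,0,0],[0,-0.9,0,0],[0,-0.9,0,0],[0,-0.9,0,0],[0,-0.9,0,0],[0,-0.6,0,0]]]';  python3 go.py 461.2 -402.6 205 1
```

```text
t: 77.2
tcp_pos: [0.3979, 0.2407, 0.2675]
tool_rot: [0.001, 1.0, -0.001, -0.001]
force: [-0.8, 0.2, 0.2]
finger_gap: 0.718
gripper_force: 43.1
t: 79.7
tcp_pos: [0.3971, -0.2009, 0.2677]
tool_rot: [0.001, 1.0, 0.001, -0.001]
force: [0.1, -0.2, -0.1]
finger_gap: 0.718
gripper_force: 43.1
t 79.7 world [ 0.3971 -0.2009  0.2677] mach mm [-95.5 107.1] toolyaw deg -0.14 gap 0.718 F [ 0.1 -0.2 -0.1] 43.091596289305016
units [-2.59 -8.07  2.49] turn to mach -0.403
```

```bash
python3 -m handwheel '[[[-0.3,-0.9,0.2,0],[-0.3,-0.9,0.3,0],[-0.3,-0.9,0.3,0],[-0.3,-0.9,0.3,0],[-0.3,-0.9,0.3,0],[-0.3,-0.9,0.3,0],[-0.3,-0.9,0.3,0],[-0.3,-0.9,0.3,0],[-0.2,-0.84,0.2,0],[0,0,0,0.9],[0,0,0,0.9],[0,0,0,0.9],[0,0,0,0.9],[0,0,0,0.9],[0,0,0,0.9],[0,0,0,0.9],[0,0,0,0.8],[0,0,0,0],[0,0,0,0]]]';  python3 go.py 461.2 -402.6 70 1
```

```text
t: 82.08
tcp_pos: [0.463, -0.4014, 0.2057]
tool_rot: [0.363, 0.932, 0.0, -0.0]
force: [-0.3, 0.3, 0.7]
finger_gap: 0.713
gripper_force: 43.1
t 82.08 world [ 0.463  -0.4014  0.2057] mach mm [-37.6 -95.9] toolyaw deg -42.6 gap 0.713 F [-0.3  0.3  0.7] 43.10734178608982
units [ 0.02 -0.08  5.43] turn to mach -7.481
```

```bash
python3 -m handwheel '[[[0.02,-0.08,0.6,0.02],[0,0,0.8,0],[0,0,0.9,0],[0,0,0.9,0],[0,0,0.9,0],[0,0,0.7,0],[0,0,0.4,0],[0,0,0.2,0],[0,0,0,0],[0,0,0,0]]]'; python3 go.py 461.2 -402.6 58.2 1; 
```

```text
t: 83.32
tcp_pos: [0.4616, -0.4027, 0.0718]
tool_rot: [0.365, 0.931, -0.0, 0.001]
force: [-0.0, -0.2, -0.1]
finger_gap: 0.714
gripper_force: 43.1
t 83.33 world [ 0.4616 -0.4027  0.0718] mach mm [-39.1 -97.1] toolyaw deg -42.79 gap 0.714 F [-0.  -0.2 -0.1] 43.10970911232289
units [ 0.01 -0.01  0.54] turn to mach -7.511
```

```bash
python3 -m handwheel '[[[0,0,0.2,0],[0,0,0.2,0],[0,0,0.12,0],[0,0,0,0],[0,0,0,0]]]'; python3 go.py 461.2 -402.6 58.2 1;  python3 -m handwheel '[[[0,0,0,0],[0,0,0,0],[0,0,0,0],[0,0,-0.3,0],[0,0,-0.8,0],[0,0,-0.9,0],[0,0,-0.9,0],[0,0,-0.9,0],[0,0,-0.9,0],[0,0,-0.9,0],[0,0,0,0]]]' 84; python3 -m handwheel '[[[0.3,0,-0.8,0],[0.8,0,-0.8,0],[0.8,0,-0.8,0],[0.8,0,0,0],[0.8,0,0,0],[0.6,0,0,0],[0,0,0,0]]]'; python3 - <<'E'
from bl import *
s=sense();im,d=snapshot('wrist');np.savez('w12.npz',im=im,d=d,p=s['tcp_pos'],q=s['tool_rot']);cv2.imwrite('pics/w12.png',im[...,::-1])
im,d,K,T=load('w12.npz');o,C=blanks(im,d,K,T,.40,.60,-.47,-.28,.0645,.075)
for k in o: print(*k)
E
python3 go.py -100 140 120
```

```text
t: 83.95
tcp_pos: [0.4612, -0.4022, 0.0579]
tool_rot: [0.365, 0.931, 0.0, -0.0]
force: [1.3, -0.1, -0.5]
finger_gap: 0.715
gripper_force: 43.1
t 83.95 world [ 0.4612 -0.4022  0.0579] mach mm [-39.5 -96.6] toolyaw deg -42.79 gap 0.715 F [ 1.3 -0.1 -0.5] 43.12041236041016
units [-0.01 -0.01 -0.01] turn to mach -7.511
t: 85.32
tcp_pos: [0.4621, -0.4033, 0.2005]
tool_rot: [0.365, 0.931, -0.001, 0.002]
force: [-0.1, -0.3, -1.0]
finger_gap: 0.987
gripper_force: 0.0
t: 86.2
tcp_pos: [0.3852, -0.3317, 0.2581]
tool_rot: [0.365, 0.931, 0.0, -0.0]
force: [-0.7, -0.7, 0.2]
finger_gap: 0.986
gripper_force: 0.0
[ 0.4586 -0.3226] 0.0321 [ 0.4585 -0.3227] 0.0328 [342, 186, 63, 59, 2894] 0.0686 0.071
[ 0.462  -0.4013] 0.032 [ 0.4616 -0.401 ] 0.033 [290, 237, 60, 54, 2534] 0.0686 0.0711
[ 0.5348 -0.32  ] 0.0276 [ 0.5376 -0.3202] 0.033 [393, 238, 59, 52, 1740] 0.0684 0.0707
[ 0.541  -0.3984] 0.032 [ 0.5406 -0.3982] 0.0333 [340, 283, 57, 50, 2211] 0.0686 0.071
t 86.25 world [ 0.386  -0.3326  0.2583] mach mm [-111.9  -24.1] toolyaw deg -42.8 gap 0.982 F [ 0.7 -0.3 -0.8] 0.0
units [4.32 4.97 5.53] turn to mach -7.513
```

View pics/w12.png

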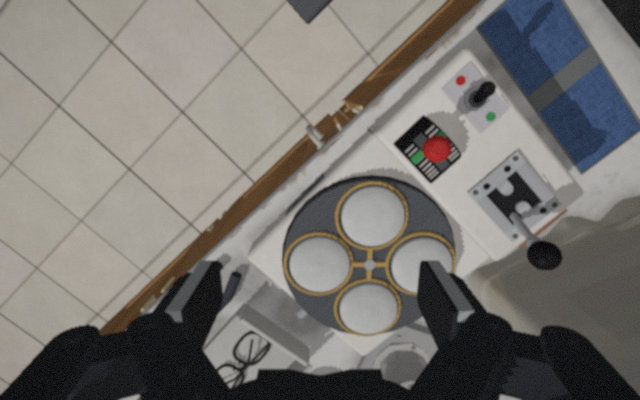

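All four blanks sit inside their rings, near (372,216), (318,264), (420,262) and (368,305). The red knob is in the green band and the gear lever is far right. The last step is flipping the toggle to the far side.

```bash
python3 -m handwheel '[[[0,0,0,-0.94],[0,0,0,-0.94],[0,0,0,-0.94],[0,0,0,-0.94],[0,0,0,-0.94],[0,0,0,-0.94],[0,0,0,-0.94],[0,0,0,-0.93],[0.05,0.8,0,0],[-0.1,0.8,0,0],[-0.1,0.8,0,0],[-0.1,0.8,0,0],[-0.05,0.8,0,0],[0,0.8,0,0],[0,0.9,0.4,0],[0,0.9,0.8,0],[0,0,0.8,0],[0,0,0,0],[0,0,0,0]]]' 0 20; python3 go.py -101 141 93
```

```text
t: 88.62
tcp_pos: [0.3874, -0.1676, 0.2086]
tool_rot: [-0.02, 1.0, -0.0, 0.0]
force: [-0.2, 0.3, 0.0]
finger_gap: -0.003
gripper_force: 0.0
t 88.62 world [ 0.3874 -0.1676  0.2086] mach mm [-103.9  140.7] toolyaw deg 2.27 gap -0.003 F [-0.2  0.3  0. ] 0.0
units [-0.11  0.02  4.62] turn to mach -0.002
```

```bash
python3 -m handwheel '[[[0,0,0.8,0],[0,0,0.8,0],[0,0,0.8,0],[0,0,0.8,0],[0,0,0.8,0],[0,0,0.6,0],[-0.3,0,0,0],[-0.3,0,0,0],[-0.3,0,0,0],[-0.3,0,0,0],[-0.3,0,0,0],[-0.12,0,0,0],[0,0,0,0]]]'; python3 go.py;  python3 -m handwheel '[[[0.4,0,0,0],[0.4,0,0,0],[0,0,-0.8,0],[0,0,-0.9,0],[0,0,-0.9,0],[0,0,-0.9,0],[0,0,-0.9,0],[0,0,-0.9,0],[0,0,-0.9,0],[0,0,-0.5,0],[0,0,0,0],[0,0,0,0]]]'; python3 - <<'E'
from bl import *
s=sense();im,d=snapshot('wrist');np.savez('w13.npz',im=im,d=d,p=s['tcp_pos'],q=s['tool_rot']);cv2.imwrite('pics/w13.png',im[...,::-1])
im,d,K,T=load('w13.npz');o,C=blanks(im,d,K,T,.40,.60,-.47,-.28,.0645,.075)
for k in o: print(*k)
E
python3 go.py
```

```text
t: 90.25
tcp_pos: [0.428, -0.1661, 0.0931]
tool_rot: [-0.02, 1.0, -0.0, 0.0]
force: [-1.0, 0.6, 0.7]
finger_gap: -0.003
gripper_force: 0.6
t 90.25 world [ 0.428  -0.1661  0.0931] mach mm [-63.3 140.6] toolyaw deg 2.29 gap -0.003 F [-1.   0.6  0.7] 0.6001372821629047
t: 91.75
tcp_pos: [0.4068, -0.1664, 0.2598]
tool_rot: [-0.02, 1.0, 0.0, -0.001]
force: [-0.0, 0.2, 0.2]
finger_gap: -0.004
gripper_force: 0.0
[ 0.4617 -0.4014] 0.0321 [ 0.4616 -0.4014] 0.0332 [59, 183, 64, 59, 2917] 0.0686 0.0711
[ 0.4583 -0.3229] 0.0322 [ 0.4582 -0.3228] 0.0331 [135, 183, 63, 59, 2918] 0.0687 0.071
[ 0.5403 -0.3989] 0.0318 [ 0.5403 -0.3985] 0.0334 [75, 254, 60, 52, 2400] 0.0686 0.0709
[ 0.5369 -0.3204] 0.0312 [ 0.5378 -0.32  ] 0.0336 [146, 254, 59, 53, 2338] 0.0687 0.071
t 91.8 world [ 0.4068 -0.1663  0.2597] mach mm [-84.5 141.3] toolyaw deg 2.26 gap -0.002 F [ 0.1 -1.   0.5] 0.0
```

View pics/w13.png

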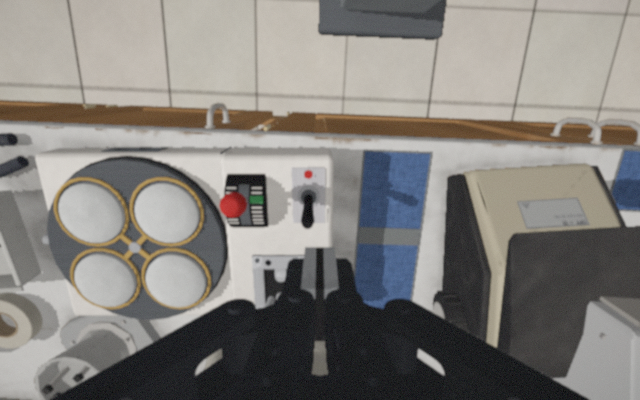

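The toggle bat at (308,208) now leans to the far, green side. The four blanks at (92,212), (166,212), (105,279) and (176,279) lie in their rings, the speed knob is in the green band, and the robot is clear.

```bash
python3 -c "
from station import sign_off;print(sign_off())"
```

```text
the job is handed in; nothing more can be done
None
```

The lapping machine is changed over to polishing and handed in: the motor was stopped first, then the gear lever went to the far right slot, the speed lever into the green band, all four blanks into their rings, and the motor was restarted last, at about 92 s of 208 s; no verdict came back.

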